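# Square up a stack of plates and weight it with the tape roll

### The job

Get the five plates ready to be taped up for stack drilling: tap the edges of the untidy stack until every plate sits flush against both stops of the jig. Then slide the roll of tape up off its spindle beneath the lamp and set it down gently, without dropping it, flat on the middle of the squared stack, leaving all the edges aligned. Leave the spray can, the jar and the wrench where they are.

Things in the scene. Friction and masses are not known exactly. Their poses are not given: they have to be found in the camera images.
- jig: Squaring jig fixed to the bench: plywood floor 12 mm high and two dark steel stops, 14 mm thick, along its +x and +y sides, their tops 31 mm above the bench. Inner stop faces at x = +45 mm and y = +35 mm, so a plate home against both is centred on the origin (at bench height). The -x and -y sides are open. Origin, x and y: as described; z up.
- jig_floor (a point): Centre of the jig's floor top, 12 mm above the bench, axes as the jig's. The floor is only 75 mm (x) by 55 mm (y): on the open -x and -y sides it is cut back 15 mm inside the edges of an aligned stack, so fingers can reach down beside the stack, almost to the bench.
- stack_top (a point): Point fixed on the jig, 32 mm above the bench: the centre of the top face of the stack once the stack is square. Axes as the jig's.
- plate1: Loose rectangular aluminium plate 90 x 70 x 4 mm, 0.07 kg, bare aluminium (lowest, its underside 12 mm above the bench); number 1 of 5 from the bottom of the untidy stack in the jig. Origin: centre of its underside; x along the 90 mm side, y along the 70 mm side.
- plate2: Loose rectangular aluminium plate 90 x 70 x 4 mm, 0.07 kg, blue coated; number 2 of 5 from the bottom of the untidy stack in the jig. Origin: centre of its underside; x along the 90 mm side, y along the 70 mm side.
- plate3: Loose rectangular aluminium plate 90 x 70 x 4 mm, 0.07 kg, bare aluminium; number 3 of 5 from the bottom of the untidy stack in the jig. Origin: centre of its underside; x along the 90 mm side, y along the 70 mm side.
- plate4: Loose rectangular aluminium plate 90 x 70 x 4 mm, 0.07 kg, brass coloured; number 4 of 5 from the bottom of the untidy stack in the jig. Origin: centre of its underside; x along the 90 mm side, y along the 70 mm side.
- plate5: Loose rectangular aluminium plate 90 x 70 x 4 mm, 0.07 kg, bare aluminium (top of the stack, its upper face 32 mm above the bench); number 5 of 5 from the bottom of the untidy stack in the jig. Origin: centre of its underside; x along the 90 mm side, y along the 70 mm side.
- stand: Tape spindle and green bench lamp on one steel foot plate (190 x 110 x 6 mm) fixed to the bench. Origin: on the spindle's axis at bench height; z up, +x towards the lamp's column (radius 8 mm, at x = +125 mm). A black collar, radius 22 mm, rises to 18 mm above the bench; on it stands the aluminium spindle, radius 12 mm, ending 52 mm above the bench.
- lamp_edge (a point): Middle of the lamp head's near lower edge, right above the spindle's axis, 173 mm above the bench, axes as the stand's. The head reaches from here 95 mm in +x and 90 mm to either side in y, and is 27 mm thick. A vertical gripper over the spindle would hit it: lean the gripper's body back, to the stand's -x side, by 30 to 45 degrees.
- spindle_tip (a point): Centre of the spindle's upper end, 52 mm above the bench.
- roll: Roll of red tape, a ring: outside diameter 58 mm, bore 36 mm, 25 mm high, 0.07 kg; it sits flat on the spindle's collar, its underside 18 mm above the bench. Origin: centre of its underside, z along its axis.
- spray_can: Bystander: upright spray can, 60 mm diameter, about 150 mm tall, silver and white. Origin: centre of its underside.
- jar: Bystander: small amber jar with a yellow lid, 48 mm diameter, 55 mm tall. Origin: centre of its underside.
- wrench: Bystander: steel wrench lying flat, about 180 mm long along its x axis. Origin: under its middle.

How it is judged:
By the outcome, as a careful person would: the job done as asked, in the order asked, and still so for the second after the job is handed in, with the robot touching nothing.
It also fails if it takes over 72 s, if anything falls off the work surface, if the arm or the gripper's body presses on something with over 40 N, if the wrist force passes 120 N, or if a joint passes its speed limit or range.

### The arm

A 6-joint arm with a two-finger parallel gripper is mounted at the origin on the work surface. World frame = base frame: x ahead of the robot, y to its left, z up, the work surface at z = 0. Lengths are in mm, angles in rad, forces in N, time in s.
With the tool pointing down it reaches from about 275 to 750 mm from the base axis. Payload 10.2 kg.
Tool frame: the origin (TCP) lies midway between the tips of the shut fingers; the grasp point (between the pads) lies grasp_offset behind it (grasp_offset is the distance from the TCP to the grasp point, in mm); x points along the fingers, z is the direction in which the jaws open and shut, and the axes are right-handed (so a half turn about x gives the same grasp; the last joint's range is limited). The gripper opens to 85 mm and grips with 20 to 120 N. Pads are 22 mm wide; open, the fingers measure 114 mm over their backs; the gripper's body (76 mm by 85 mm) begins 54 mm behind the grasp point. The pads swing forward as they close: fully open they stand 13 mm farther back than shut.
Start: joints at [0.96, 0.313, 1.498, -0, 1.331, -0.223], TCP at [198.543, 486.016, 231.294] pointing down, gripper open.
Joint ranges: [-2.94, 2.94], [-0.97, 2.17], [0.19, 2.56], [-1.23, 4.37], [0.02, 3.11], [-2.88, 2.88]. Speed limits (rad/s): [2.39, 2.39, 3.01, 3.14, 3.14, 3.14].

### API

Orientations are given as a unit quaternion [w, x, y, z].
In Python, from rig import sense, capture, calibration, finish_job, grasp_offset gives the robot as it stands.
- The arm moves only by the shell command python3 -m jog 'ROWS' [FORCE]. ROWS is JSON, a list of rows, each an object with "linear": the shift along the tool's x, y, z scaled (see below), a list of three; "rotation": the turn, a rotation vector about the tool's x, y, z scaled (see below), a list of three; "grip": the finger opening in mm, from 0 to 85.4. A call has 1 to 20 rows; each row is the pose to reach, as a shift and turn from the pose measured when the call began, along the tool's axes at that moment; what a row does not reach only later rows make up. The controller multiplies each number of a shift by 0.3 m and each number of a turn by 0.5 rad. A row lasts 1/12 s, in which the tool goes at most 41.7 mm and 7.16 degrees, less where a joint would pass 70% of its speed; a pose out of reach is approached as far as the arm can. A call with a number of a shift or a turn outside -1 to 1 is refused whole. A call with a gripper value outside its range is refused whole. The fingers move at their own pace and stop on an object; FORCE is the grip in N (left out, the last holds). Time passes only in rows, so rows that repeat a pose let the fingers close. It gives the time, the measured TCP pose, the force and the opening at its end, in the units of the state.
- sense(): the state, without advancing time (a new reading comes with each control period).
- capture(name): name is "side" or "top" or "wrist"; returns (picture, depth): 480x640x3 uint8, red, green, blue; 480x640 float32, mm along the optical axis (not along the pixel's ray), 0 where there is no reading.
- calibration(name): a dict with "intrinsics" (3x3 intrinsics, pixels), "dist" ([k1, k2, p1, p2, k3] as OpenCV has them; the pictures are not rectified), "world_from_camera" (4x4, takes a point from camera to world coordinates). Camera axes: x right, y up, looking along -z (the intrinsics and any distortion apply to the point x, -y, -z); pixel columns grow to the right and rows downward; lengths in mm; the calibration is good to about 2 mm. A picture is of the moment at which its call begins: read the wrist's pose just before it. calibration takes no time and is no camera call; for the wrist camera it gives the pose at the moment of the call.
- finish_job(): hands the job in, once; it reports no verdict.
The state is a dict: "time_s": time; "joints": joint angles; "dq": joint speeds; "tau": joint torques, N m; "eef_pos": TCP position; "ee_rot": TCP orientation; "force": force on the tool from outside, world axes, zero at the start; "wrist_torque": the same for the moment, N m; "grip_width": opening from 0.0 (shut) to 1.0 (fully open).
Only numpy, scipy, OpenCV 4.12 (cv2) and the standard library are available. Lean on these libraries where they do the work, as an engineer would, in place of code of your own. Each camera call takes 0.05 s, during which the arm holds its last target.

## Working session

There is one attempt and no reset: what is moved stays moved. The work goes in short steps, Python scripts to look and compute and a shell command to move; the robot and the scene stay as the last step left them, time stands still between calls to the robot, and variables do not carry over. Pictures are saved under pics/ and viewed, and the job is handed in when it is done.

```bash
ls; mkdir -p pics
python3 - <<'E'
from rig import sense, capture, calibration, grasp_offset
import cv2
print(sense(), grasp_offset)
for n in ("side","top","wrist"):
    c=calibration(n);print(n,c)
    p,d=capture(n); cv2.imwrite(f"pics/{n}0.png",p[:,:,::-1]); 
    import numpy as np; np.save(f"pics/{n}0.npy",d); np.save(f"pics/{n}0c.npy",p)
E
```

```text
pics
{'time_s': 0.0, 'joints': array([ 9.59587136e-01,  3.13452839e-01,  1.49844498e+00,  1.81295408e-06,
        1.33102439e+00, -2.23374943e-01]), 'dq': array([ 0.00144933, -0.00032352, -0.00015325, -0.00029332,  0.00173467,
       -0.00082925]), 'tau': array([ 5.49304095e-04, -4.12263072e+01, -2.59746820e+01, -1.35923760e-04,
        4.15820061e-03,  3.00662023e-06]), 'eef_pos': array([198.38901743, 485.78567604, 230.7306592 ]), 'ee_rot': array([ 0.58654165, -0.39444478,  0.58741925,  0.39410764]), 'force': array([0.34409986, 0.22365548, 0.82729141]), 'wrist_torque': array([ 0.00680101, -0.00416147, -0.00391662]), 'grip_width': 1.0031642557502034} 18.700000000000003
side {'intrinsics': array([[558.87093983,   0.        , 309.93571956],
       [  0.        , 558.87093983, 241.54925734],
       [  0.        ,   0.        ,   1.        ]]), 'dist': array([1.11034808e-05, 0.00000000e+00, 0.00000000e+00, 0.00000000e+00,
       0.00000000e+00]), 'world_from_camera': array([[-9.78368787e-01,  1.56648271e-01, -1.35114155e-01,
         4.70723207e+02],
       [-2.06192492e-01, -6.85682943e
[... 749 characters left out ...]
[ 0.00000000e+00,  0.00000000e+00,  0.00000000e+00,
         1.00000000e+00]])}
wrist {'intrinsics': array([[402.88906995,   0.        , 323.39743153],
       [  0.        , 402.88906995, 237.60973389],
       [  0.        ,   0.        ,   1.        ]]), 'dist': array([-0.07467531,  0.        ,  0.        ,  0.        ,  0.        ]), 'world_from_camera': array([[ 3.78000436e-01, -8.94415718e-01, -2.39031784e-01,
         1.38103485e+02],
       [ 9.25803588e-01,  3.64670274e-01,  9.95153618e-02,
         5.10469336e+02],
       [-1.84031746e-03, -2.58913334e-01,  9.65898804e-01,
         3.73550470e+02],
       [ 0.00000000e+00,  0.00000000e+00,  0.00000000e+00,
         1.00000000e+00]])}
```

View pics/side0.png

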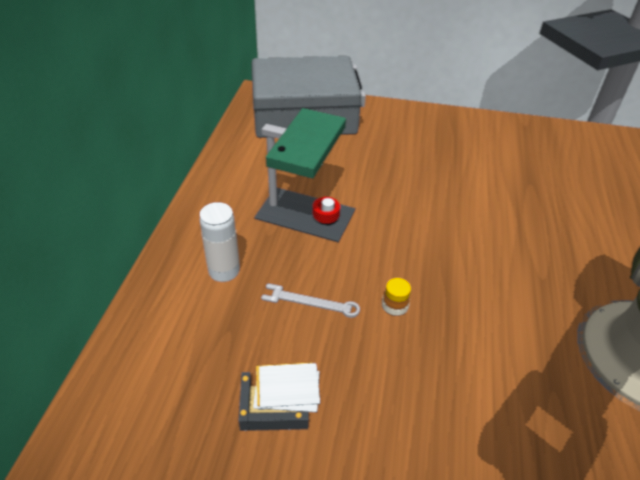

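View pics/top0.png

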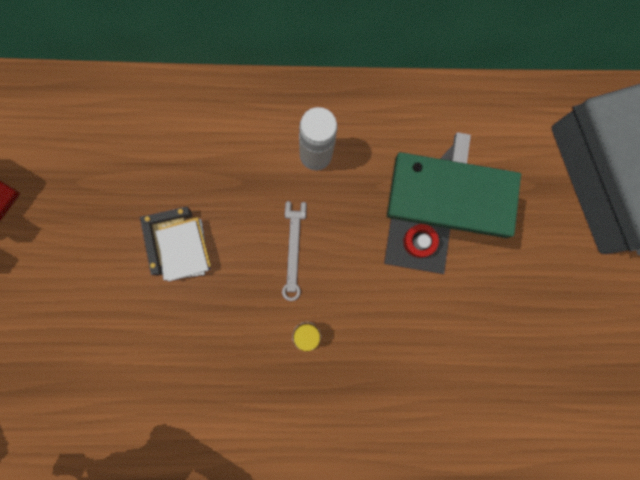

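View pics/wrist0.png

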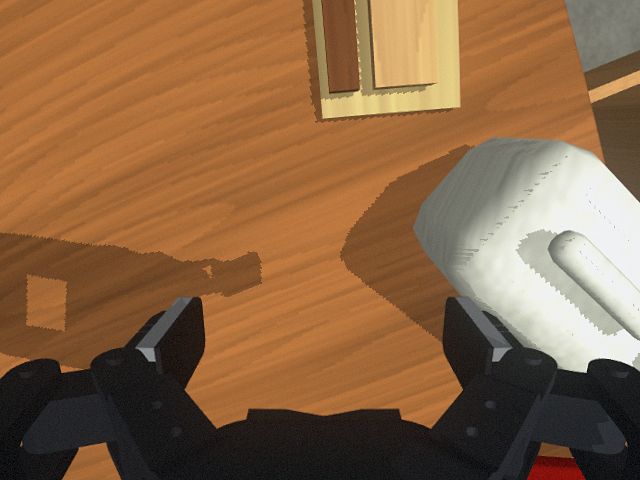

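The side view shows the jig near (280,400) and the tape roll near (327,210). The top view shows the jig near (175,245), the roll near (422,241) and the stand below the lamp. Next I'll measure them.

```bash
cat > h.py <<'E'
import numpy as np, cv2
from rig import sense, capture, calibration, grasp_offset
from scipy.spatial.transform import Rotation as R
def rays(c,px):
    px=np.asarray(px,float).reshape(-1,1,2)
    n=cv2.undistortPoints(px,c["intrinsics"],c["dist"]).reshape(-1,2)
    d=np.c_[n[:,0],-n[:,1],-np.ones(len(n))]
    T=c["world_from_camera"]; return T[:3,3],d@T[:3,:3].T
def plane(c,px,z):
    o,d=rays(c,px); return o+d*((z-o[2])/d[:,2])[:,None]
def proj(c,P):
    T=np.linalg.inv(c["world_from_camera"]); q=np.atleast_2d(P)@T[:3,:3].T+T[:3,3]
    q=q*[1,-1,-1]; return cv2.projectPoints(q,np.zeros(3),np.zeros(3),c["intrinsics"],c["dist"])[0].reshape(-1,2)
def world(c,px,dep):
    o,d=rays(c,px); return o+d*np.asarray(dep)[:,None]
def rot():
    w,x,y,z=sense()["ee_rot"]; return R.from_quat([x,y,z,w])
E
python3 - <<'E'
from h import *
for n,x0,y0,w in(("top",120,190,120),("top",370,120,160),("side",220,340,120),("side",230,90,150)):
    p=np.load(f"pics/{n}0c.npy")[y0:y0+w*3//4,x0:x0+w]
    cv2.imwrite(f"pics/crop_{n}_{x0}.png",cv2.resize(p[:,:,::-1],(800,600),interpolation=cv2.INTER_NEAREST))
E
```

```text
(no output)
```

View pics/crop_top_120.png

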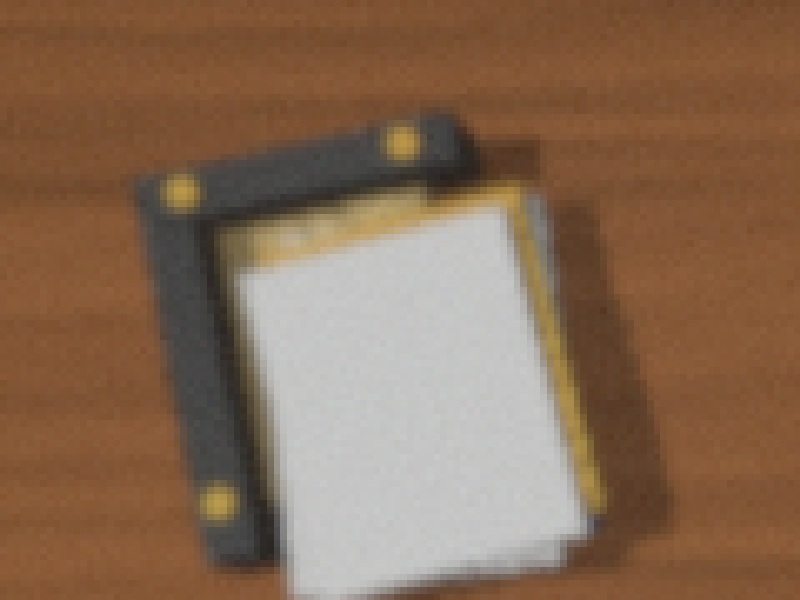

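View pics/crop_side_220.png

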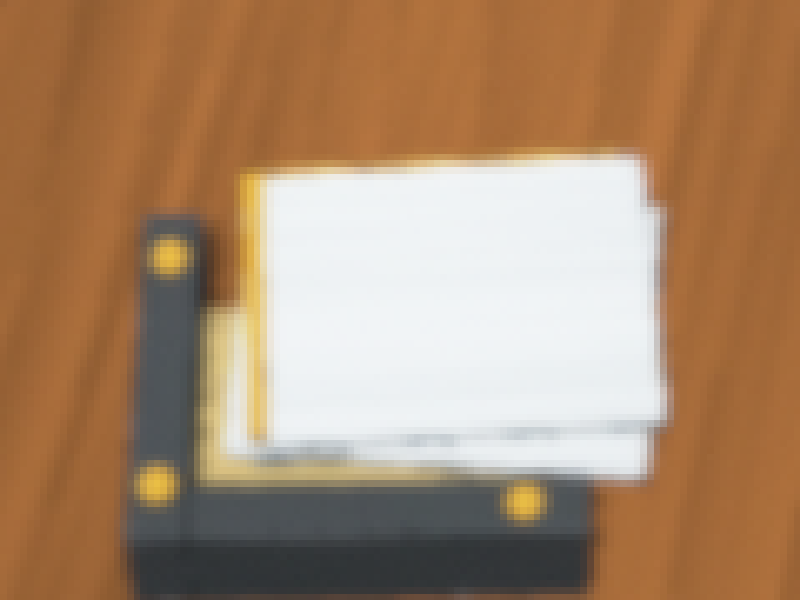

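View pics/crop_top_370.png

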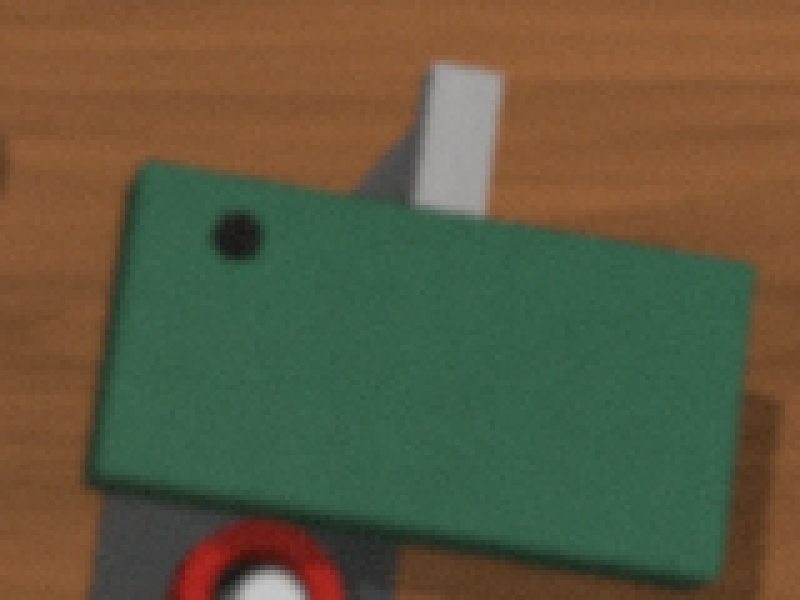

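View pics/crop_side_230.png

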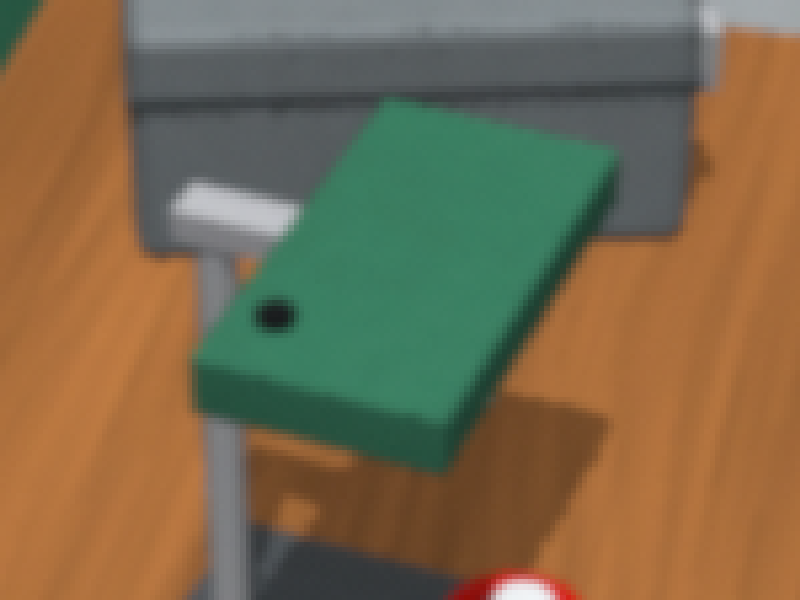

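Run:
```python
from h import *
for n,x0,y0,pts in(("top",120,190,[(180,192),(402,141),(218,502)]),("side",220,340,[(155,485),(168,258),(525,500)])):
    c=calibration(n); px=np.array(pts)/6.6667+[x0,y0]-0.5
    # refine with yellow-mask centroid
    p=np.load(f"pics/{n}0c.npy").astype(float); s=p[...,0]-p[...,2]; 
    out=[]
    for u,v in px:
        vv,uu=np.mgrid[int(v)-3:int(v)+5,int(u)-3:int(u)+5]; w=np.clip(s[vv,uu]-40,0,None); out.append(((uu*w).sum()/w.sum(),(vv*w).sum()/w.sum()))
    P=plane(c,out,31.); print(n,np.round(out,1)); print(P.round(1)); a=P[1]-P[0]; b=P[2]-P[0]
    # screw1->2 is -y ; 0->2 is -x
    print(np.hypot(*a[:2]),np.degrees(np.arctan2(-a[1],-a[0]))-90,np.hypot(*b[:2]),np.degrees(np.arctan2(-b[1],-b[0])))
    d=np.load(f"pics/{n}0.npy"); print([d[int(round(v)),int(round(u))] for u,v in out])
    print(world(c,out,[d[int(round(v)),int(round(u))] for u,v in out]).round(1))
# roll: red mask
for n in("top","side"):
    c=calibration(n);p=np.load(f"pics/{n}0c.npy"); h=cv2.cvtColor(p,cv2.COLOR_RGB2HSV)
    m=((h[...,0]<6)|(h[...,0]>174))&(h[...,1]>170)&(h[...,2]>60); m=m.astype(np.uint8)
    k,l,st,ce=cv2.connectedComponentsWithStats(m)
    for i in range(1,k):
        if st[i,4]>60: print(n,st[i],ce[i],plane(c,[ce[i]],43).round(1))
    # other things
    for nm,lo,hi,z in(("jar",(24,150,120),(32,255,255),55),("green",(60,60,40),(85,255,255),200)):
        m=cv2.inRange(h,lo,hi);k,l,st,ce=cv2.connectedComponentsWithStats(m)
        for i in range(1,k):
            if st[i,4]>100: print(n,nm,st[i],ce[i].round(1),plane(c,[ce[i]],z).round(1))
```

```text
top [[146.7 218.1]
 [179.7 210.4]
 [152.1 265. ]]
[[641.8 268.3  31. ]
 [656.1 212.3  31. ]
 [560.  254.8  31. ]]
57.78860475159387 14.31341926517878 82.84416413407239 9.323893795092316
[np.float32(820.577), np.float32(824.8403), np.float32(809.52405)]
[[641.8 268.2  31.1]
 [656.2 212.4  30.5]
 [560.  254.8  31.3]]
side [[242.9 412.2]
 [244.9 378. ]
 [298.1 414.7]]
[[641.3 267.1  31. ]
 [655.1 210.6  31. ]
 [559.9 253.3  31. ]]
58.160671106410966 13.794924986021314 82.4630309486108 9.614709889732952
[np.float32(829.88464), np.float32(872.8437), np.float32(830.6369)]
[[640.5 268.7  34.3]
 [654.7 211.5  32.7]
 [559.8 254.   32.3]]
top [  0 182  19  34 338] [  5.63905325 196.83136095] [[673.3 499.6  43. ]]
top [404 224  35  33 559] [420.60286225 240.41502683] [[ 604.8 -208.2   43. ]]
top jar [294 325  25  26 500] [306.2 337.1] [[439.7 -10.2  55. ]]
top green [    0     0   640    69 41352] [329.9  31.9] [[891.1 -40.5 200. ]]
top green [ 388  153  132   84 8147] [454.6 195. ] [[ 647.  -217.9  200. ]]
side [313 197  27  27 422] [325.25118483 212.13744076] [[ 603.3 -187.6   43. ]]
side jar [387 278  23  23 428] [397.8 289. ] [[439.4  -4.2  55. ]]
side green [    0     0   257   480 69692] [ 94.1 163.5] [[996.2 -48.  200. ]]
side green [ 267  108   79   70 3328] [305.9 141.9] [[ 647.7 -198.   200. ]]
```

```bash
cat >> h.py <<'E'
def toolR(az,lean=0.,flip=False):
    """tool x points down, leaning forward (tip ahead) along heading az (deg) by lean (deg); jaw z horizontal, perp to az"""
    a=np.radians(az);l=np.radians(lean)
    h=np.array([np.cos(a),np.sin(a),0]); x=np.sin(l)*h+np.array([0,0,-np.cos(l)])
    z=np.cross([0,0,1.],h)*(-1 if flip else 1)
    return np.c_[x,np.cross(z,x),z]
def go(pos,Rt=None,s=None):
    s=s or sense(); R0=rot().as_matrix()
    lin=R0.T@(np.asarray(pos)-s["eef_pos"])/300
    rv=np.zeros(3) if Rt is None else R.from_matrix(R0.T@Rt).as_rotvec()/0.5
    print("linear",lin.round(4).tolist(),"rot",rv.round(4).tolist(),"rows>=%.1f"%max(np.linalg.norm(lin)*300/41.7,np.degrees(np.linalg.norm(rv)*.5)/7.16))
def st():
    s=sense(); print("t%.2f"%s["time_s"],"pos",s["eef_pos"].round(1),"F",s["force"].round(1),"T",s["wrist_torque"].round(2),"w",round(s["grip_width"],3),"q",s["joints"].round(2))
E
python3 - <<'E'
from h import *
M=rot().as_matrix();print(M.round(3))
c=calibration("wrist")["world_from_camera"]; print("cam in tool",(M.T@(c[:3,3]-sense()["eef_pos"])).round(1), (M.T@c[:3,:3]).round(2))
Jc=np.array([599.3,216]);a=np.radians(11.8);h=np.array([np.cos(a),np.sin(a)])
for f in(0,1):go([*(Jc-45*h),150],toolR(11.8,0,f))
E
```

```text
[[-0.001 -0.926  0.378]
 [-0.001  0.378  0.926]
 [-1.     0.    -0.001]]
cam in tool [-142.7   65.2   -0.2] [[ 0.    0.26 -0.97]
 [ 0.    0.97  0.26]
 [ 1.   -0.    0.  ]]
linear [0.2697, -1.4529, -0.4111] rot [-1.1875, -0.0017, -0.001] rows>=11.0
linear [0.2697, -1.4529, -0.4111] rot [5.0957, -0.0013, 0.0023] rows>=20.4
```

```bash
python3 -m jog '[{"linear":[0.1,-0.8,-0.25],"rotation":[-0.6,0,0],"grip":30},{"linear":[0.1,-0.8,-0.25],"rotation":[-0.6,0,0],"grip":30},{"linear":[0.1,-0.8,-0.25],"rotation":[-0.6,0,0],"grip":30},{"linear":[0.1,-0.8,-0.25],"rotation":[-0.6,0,0],"grip":30},{"linear":[0.1,-0.8,-0.25],"rotation":[-0.6,0,0],"grip":30},{"linear":[0.1,-0.8,-0.25],"rotation":[-0.6,0,0],"grip":30},{"linear":[0.1,-0.8,-0.25],"rotation":[-0.6,0,0],"grip":30}]' 30
python3 - <<'E'
from h import *
st()
Jc=np.array([599.3,216]);a=np.radians(11.8);h=np.array([np.cos(a),np.sin(a)])
go([*(Jc-45*h),150],toolR(11.8,0))
E
```

```text
time_s: 0.73
eef_pos: [395.3, 322.3, 200.0]
ee_rot: [0.522, -0.477, 0.523, 0.476]
force: [-0.1, -0.6, 0.2]
grip_width: 0.352
t0.73 pos [395.3 322.3 200. ] F [-0.1 -0.6  0.2] T [ 0.01 -0.03  0.04] w 0.352 q [ 0.45  0.31  1.59 -0.    1.25 -1.02]
linear [0.1669, -0.5663, -0.3343] rot [-0.5951, -0.0042, -0.002] rows>=4.9
```

```bash
python3 -m jog '[{"linear":[0.167,-0.566,-0.334],"rotation":[-0.595,0,0],"grip":30},{"linear":[0.167,-0.566,-0.334],"rotation":[-0.595,0,0],"grip":30},{"linear":[0.167,-0.566,-0.334],"rotation":[-0.595,0,0],"grip":30},{"linear":[0.167,-0.566,-0.334],"rotation":[-0.595,0,0],"grip":30},{"linear":[0.167,-0.566,-0.334],"rotation":[-0.595,0,0],"grip":30},{"linear":[0.167,-0.566,-0.334],"rotation":[-0.595,0,0],"grip":30},{"linear":[0.167,-0.566,-0.334],"rotation":[-0.595,0,0],"grip":30},{"linear":[0.167,-0.566,-0.334],"rotation":[-0.595,0,0],"grip":30}]'
python3 - <<'E'
from h import *
st(); c=calibration("wrist"); p,d=capture("wrist"); cv2.imwrite("pics/w1.png",p[:,:,::-1])
import pickle; pickle.dump((c,p,d),open("w1.pkl","wb"))
p,d=capture("side"); cv2.imwrite("pics/s1.png",cv2.resize(p[320:470,180:380,::-1],(800,600)))
E
```

```text
time_s: 1.4
eef_pos: [554.6, 207.3, 149.8]
ee_rot: [0.445, -0.549, 0.447, 0.549]
force: [-0.7, 0.6, -0.0]
grip_width: 0.348
t1.40 pos [554.6 207.3 149.8] F [-0.7  0.6 -0. ] T [-0.01  0.03  0.02] w 0.348 q [ 0.16  0.53  1.4  -0.    1.22 -1.62]
```

View pics/w1.png

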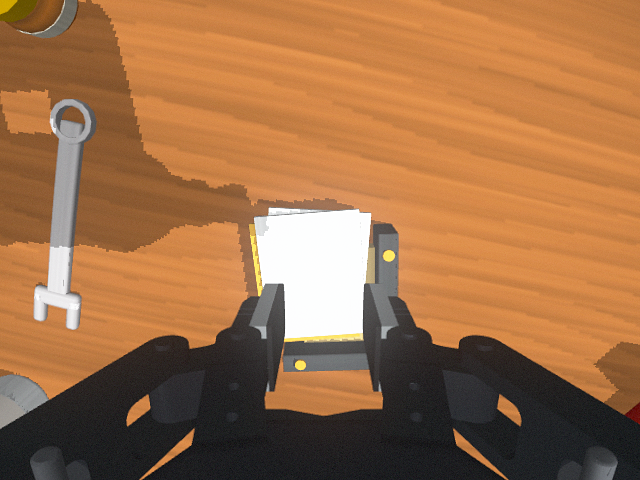

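View pics/s1.png

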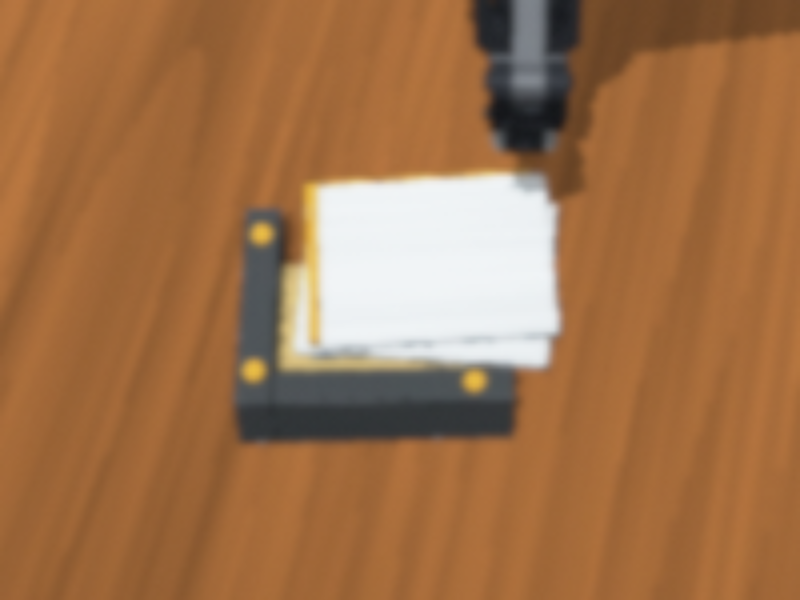

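Run:
```python
from h import *
import pickle
c,p,d=pickle.load(open("w1.pkl","rb")); g=p[...,0].astype(float)
def edge(profile,lo,thr=None):
    thr=thr or (profile.min()+profile.max())/2
    for i in range(len(profile)-1):
        if profile[i]<thr<=profile[i+1]: return lo+i+(thr-profile[i])/(profile[i+1]-profile[i])
R1=[(edge(g[v,392:406],392),v) for v in list(range(232,250))+list(range(262,282))]
R2=[(u,edge(g[362:380,u],362)) for u in list(range(287,294))+list(range(308,362))]
R1=[r for r in R1 if r[0]];R2=[(u,v) for u,v in R2 if v]
out={}
for nm,px in(("y",R1),("x",R2)):
    P=plane(c,px,31.)[:,:2]; vx,vy,x0,y0=cv2.fitLine(P.astype(np.float32),cv2.DIST_HUBER,0,.01,.01).ravel()
    out[nm]=(np.array([x0,y0]),np.array([vx,vy])); res=(P-[x0,y0])@[-vy,vx]; print(nm,len(px),"ang",np.degrees(np.arctan2(vy,vx)),"rms",res.std(),[x0,y0])
# screws
for u,v in((389,256),(301,365)):
    vv,uu=np.mgrid[v-8:v+9,u-8:u+9]; w=np.clip(p[vv,uu,0].astype(float)-p[vv,uu,2]-90,0,None);w[p[vv,uu,1]<130]=0
    print("screw",plane(c,[((uu*w).sum()/w.sum(),(vv*w).sum()/w.sum())],31.).round(1))
(a,u),(b,v)=out["y"],out["x"]
t=np.linalg.solve(np.c_[u,-v],b-a); cor=a+t[0]*u; print("outer corner",cor)
for yaw in(10,11,11.8,12.5):
    y=np.radians(yaw);Rm=np.array([[np.cos(y),-np.sin(y)],[np.sin(y),np.cos(y)]]); print(yaw,cor-Rm@[59,49])
```

```text
y 38 ang 13.916008 rms 0.1689747574362986 [np.float32(558.61115), np.float32(259.38535)]
x 61 ang -76.47255 rms 0.10109960072092705 [np.float32(658.7815), np.float32(230.20276)]
screw [[562.2 253.5  31. ]]
screw [[659.1 210.9  31. ]]
outer corner [646.5203  281.16672]
10 [596.92542798 222.66589515]
11 [597.95396166 221.80925481]
11.8 [598.78745531 221.13694842]
12.5 [599.52440137 220.55827596]
```

```bash
cat >> h.py <<'E'
YAW=13.7; C=np.array([599.5,219.7])
def J(x,y,z):
    a=np.radians(YAW);h=np.array([np.cos(a),np.sin(a)]);l=np.array([-h[1],h[0]])
    return np.r_[C+x*h+y*l,z]
def inJ(P):
    a=np.radians(YAW);h=np.array([np.cos(a),np.sin(a)]);l=np.array([-h[1],h[0]]); q=np.asarray(P)[...,:2]-C
    return np.stack([q@h,q@l],-1)
E
python3 - <<'E'
from h import *
go(J(-85,-3,4),toolR(YAW)); go(J(-85,-3,80),toolR(YAW))
E
```

```text
linear [0.4884, 0.1271, -0.0111] rot [-0.0634, -0.0033, -0.002] rows>=3.6
linear [0.2351, 0.1273, -0.0116] rot [-0.0634, -0.0033, -0.002] rows>=1.9
```

```bash
python3 -m jog '[{"linear":[0.12,0.127,-0.011],"rotation":[-0.063,-0.003,-0.002],"grip":30},{"linear":[0.2,0.127,-0.011],"rotation":[-0.063,-0.003,-0.002],"grip":30},{"linear":[0.3,0.127,-0.011],"rotation":[-0.063,-0.003,-0.002],"grip":30},{"linear":[0.4,0.127,-0.011],"rotation":[-0.063,-0.003,-0.002],"grip":30},{"linear":[0.45,0.127,-0.011],"rotation":[-0.063,-0.003,-0.002],"grip":30},{"linear":[0.475,0.127,-0.011],"rotation":[-0.063,-0.003,-0.002],"grip":30},{"linear":[0.488,0.127,-0.011],"rotation":[-0.063,-0.003,-0.002],"grip":30},{"linear":[0.488,0.127,-0.011],"rotation":[-0.063,-0.003,-0.002],"grip":30}]'
python3 - <<'E'
from h import *
st(); c=calibration("wrist"); p,d=capture("wrist"); cv2.imwrite("pics/w2.png",p[:,:,::-1])
p,d=capture("side"); cv2.imwrite("pics/s2.png",cv2.resize(p[320:470,180:380,::-1],(800,600)))
print(inJ(sense()["eef_pos"]),rot().as_matrix().round(3)); go(J(-60,-3,4),toolR(YAW))
E
```

```text
time_s: 2.17
eef_pos: [517.6, 197.3, 4.6]
ee_rot: [-0.437, 0.556, -0.436, -0.556]
force: [-0.1, -0.3, -0.2]
grip_width: 0.352
t2.17 pos [517.6 197.3   4.6] F [-0.1 -0.3 -0.2] T [-0.05 -0.    0.02] w 0.352 q [ 0.15  0.65  1.63 -0.    0.86 -1.66]
[-84.31551915  -2.69819342] [[ 0.002 -0.971 -0.237]
 [ 0.    -0.237  0.971]
 [-1.    -0.002 -0.   ]]
linear [0.0048, -0.081, -0.001] rot [0.0006, -0.0007, 0.0043] rows>=0.6
```

View pics/w2.png

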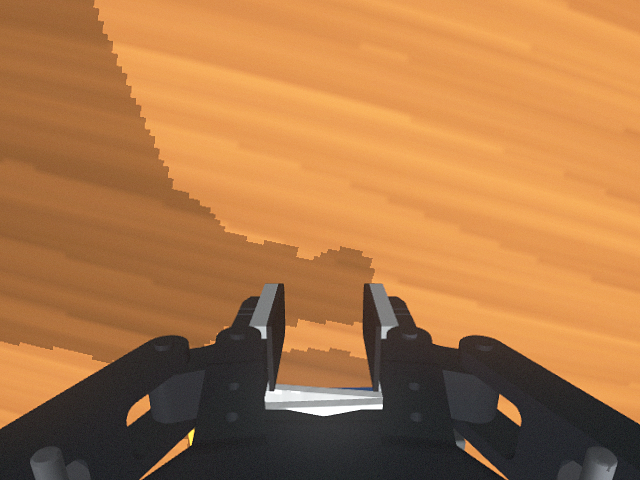

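View pics/s2.png

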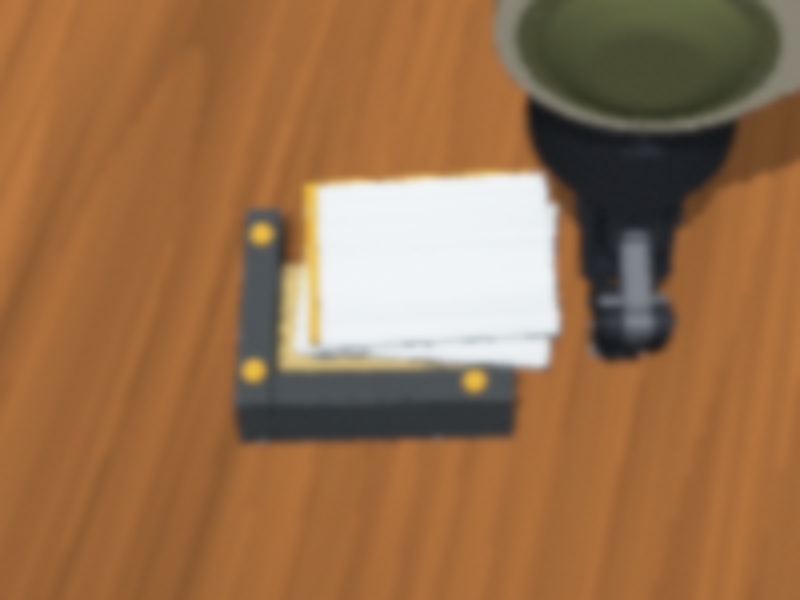

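```bash
python3 -m jog '[{"linear":[0.003,-0.015,0],"rotation":[0,0,0],"grip":30},{"linear":[0.003,-0.025,0],"rotation":[0,0,0.004],"grip":30},{"linear":[0.004,-0.035,0],"rotation":[0,0,0.004],"grip":30},{"linear":[0.004,-0.043,0],"rotation":[0,0,0.004],"grip":30},{"linear":[0.004,-0.05,0],"rotation":[0,0,0.004],"grip":30},{"linear":[0.004,-0.056,0],"rotation":[0,0,0.004],"grip":30},{"linear":[0.004,-0.062,0],"rotation":[0,0,0.004],"grip":30},{"linear":[0.004,-0.068,0],"rotation":[0,0,0.004],"grip":30},{"linear":[0.004,-0.074,0],"rotation":[0,0,0.004],"grip":30},{"linear":[0.004,-0.08,0],"rotation":[0,0,0.004],"grip":30},{"linear":[0.004,-0.08,0],"rotation":[0,0,0.004],"grip":30}]'
python3 - <<'E'
from h import *
st();p,d=capture("side"); cv2.imwrite("pics/s3.png",cv2.resize(p[320:470,180:380,::-1],(800,600)))
print(inJ(sense()["eef_pos"])); go(J(-56,-3,4),toolR(YAW))
E
```

```text
time_s: 3.18
eef_pos: [540.7, 202.8, 4.1]
ee_rot: [0.436, -0.556, 0.437, 0.557]
force: [-8.6, -1.0, 6.3]
grip_width: 0.353
t3.18 pos [540.7 202.8   4.1] F [-8.6 -1.   6.3] T [-0.3   1.26 -0.05] w 0.353 q [ 0.16  0.69  1.55 -0.    0.9  -1.65]
[-61.17406428  -2.52772777]
linear [0.0003, -0.0172, -0.0016] rot [0.0009, -0.0003, -0.0051] rows>=0.1
```

View pics/s3.png

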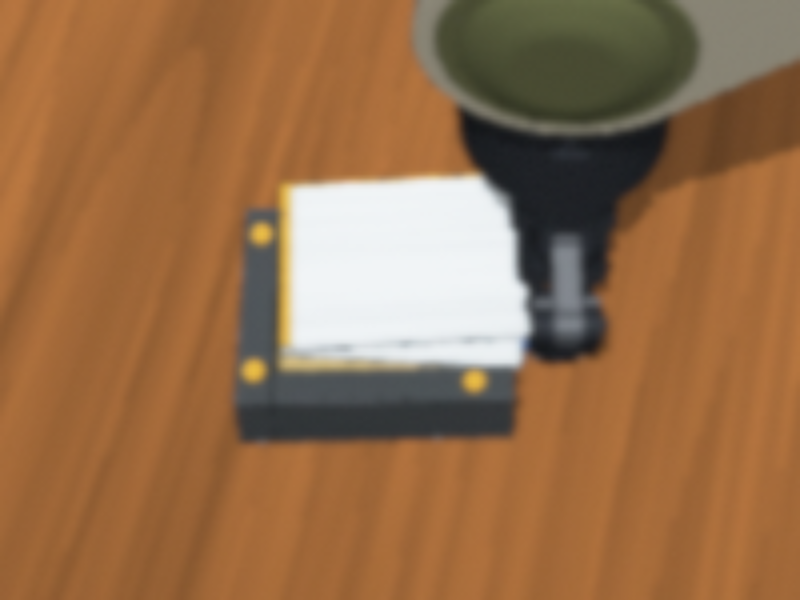

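```bash
python3 -m jog '[{"linear":[0,-0.003,0],"rotation":[0,0,0],"grip":30},{"linear":[0,-0.006,0],"rotation":[0,0,0],"grip":30},{"linear":[0,-0.008,0],"rotation":[0,0,0],"grip":30},{"linear":[0,-0.01,0],"rotation":[0,0,0],"grip":30},{"linear":[0,-0.01,0],"rotation":[0,0,0],"grip":30}]'
python3 - <<'E'
from h import *
print(inJ(sense()["eef_pos"]))
E
```

```text
time_s: 3.65
eef_pos: [542.5, 203.5, 4.0]
ee_rot: [0.435, -0.555, 0.438, 0.558]
force: [-8.7, -0.7, 5.3]
grip_width: 0.355
[-59.26375549  -2.24148516]
```

```bash
python3 -m jog '[{"linear":[0,-0.003,0],"rotation":[0,0,0],"grip":30},{"linear":[0,-0.006,0],"rotation":[0,0,0],"grip":30},{"linear":[0,-0.009,0],"rotation":[0,0,0],"grip":30},{"linear":[0,-0.012,0],"rotation":[0,0,0],"grip":30},{"linear":[0,-0.012,0],"rotation":[0,0,0],"grip":30}]'
python3 - <<'E'
from h import *
print(inJ(sense()["eef_pos"]),sense()["wrist_torque"])
E
```

```text
time_s: 4.07
eef_pos: [543.4, 203.9, 3.8]
ee_rot: [0.433, -0.553, 0.44, 0.559]
force: [-15.5, -5.0, 12.5]
grip_width: 0.352
[-58.25137087  -2.06739497] [-0.80492264  2.61885422 -0.07597865]
```

```bash
python3 -m jog '[{"linear":[0,0.02,0],"rotation":[0,0,0],"grip":30},{"linear":[0,0.05,0],"rotation":[0,0,0],"grip":30},{"linear":[-0.05,0.06,0],"rotation":[0,0,0],"grip":30},{"linear":[-0.2,0.06,0],"rotation":[0,0,0],"grip":30},{"linear":[-0.3,0.06,-0.1],"rotation":[0.2,0,0],"grip":50},{"linear":[-0.3,0,-0.2],"rotation":[0.5,0,0],"grip":50},{"linear":[-0.3,-0.06,-0.28],"rotation":[0.75,0,0],"grip":50},{"linear":[-0.3,-0.12,-0.28],"rotation":[1,0,0],"grip":50},{"linear":[-0.3,-0.12,-0.28],"rotation":[1,0,0],"grip":50}]'
python3 - <<'E'
from h import *
print(inJ(sense()["eef_pos"]));p,d=capture("side"); cv2.imwrite("pics/s4.png",cv2.resize(p[320:470,180:380,::-1],(800,600)))
go(J(0,-85,60),toolR(YAW-90))
E
```

```text
time_s: 4.82
eef_pos: [602.6, 129.9, 93.4]
ee_rot: [0.559, -0.427, 0.566, 0.43]
force: [-0.6, -0.4, 0.3]
grip_width: 0.582
[-18.29156605 -87.92681065]
linear [0.1095, -0.0549, 0.038] rot [2.1339, -0.02, -0.0119] rows>=8.5
```

View pics/s4.png

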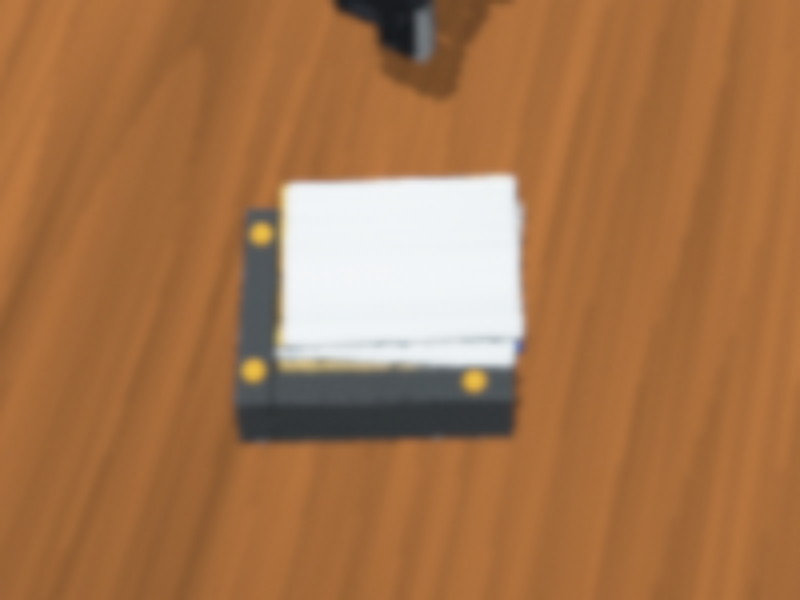

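```bash
python3 -m jog '[{"linear":[0,0,0],"rotation":[0.25,0,0],"grip":50},{"linear":[0,-0.02,0.02],"rotation":[0.5,0,0],"grip":50},{"linear":[0,-0.03,0.03],"rotation":[0.75,0,0],"grip":50},{"linear":[0,-0.055,0.038],"rotation":[1,0,0],"grip":50}]'
python3 -m jog '[{"linear":[0,0,0],"rotation":[0.25,0,0],"grip":50},{"linear":[0,0,0],"rotation":[0.5,0,0],"grip":50},{"linear":[0,0,0],"rotation":[0.75,0,0],"grip":50},{"linear":[0,0,0],"rotation":[1,0,0],"grip":50}]'
python3 - <<'E'
from h import *
print(inJ(sense()["eef_pos"]))
go(J(0,-78,4),toolR(YAW-90)); st()
p,d=capture("wrist"); cv2.imwrite("pics/w5.png",p[:,:,::-1])
E
```

```text
time_s: 5.2
eef_pos: [619.9, 137.8, 92.9]
ee_rot: [0.647, -0.277, 0.654, 0.278]
force: [-0.4, 0.9, 0.1]
grip_width: 0.585
time_s: 5.53
eef_pos: [620.0, 138.0, 92.8]
ee_rot: [0.695, -0.108, 0.702, 0.108]
force: [-0.3, 0.4, 0.6]
grip_width: 0.583
[  0.54528824 -84.24029162]
linear [0.296, 0.0207, 0.0024] rot [0.1346, -0.0192, -0.0005] rows>=2.1
t5.53 pos [620.  138.   92.8] F [-0.3  0.4  0.6] T [ 0.03 -0.    0.02] w 0.583 q [ 0.04  0.68  1.29 -0.    1.17 -0.27]
```

View pics/w5.png

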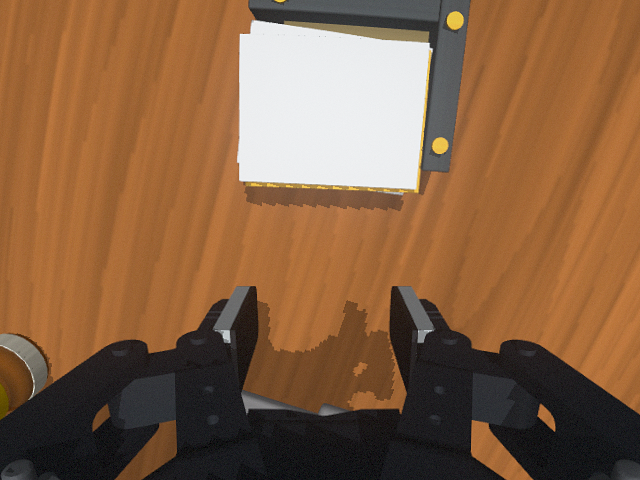

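```bash
python3 -m jog '[{"linear":[0.12,0.01,0.002],"rotation":[0.13,-0.01,0],"grip":50},{"linear":[0.22,0.02,0.002],"rotation":[0.135,-0.019,0],"grip":50},{"linear":[0.28,0.02,0.002],"rotation":[0.135,-0.019,0],"grip":50},{"linear":[0.296,0.02,0.002],"rotation":[0.135,-0.019,0],"grip":50},{"linear":[0.296,0.03,0.002],"rotation":[0.135,-0.019,0],"grip":50},{"linear":[0.296,0.04,0.002],"rotation":[0.135,-0.019,0],"grip":50},{"linear":[0.296,0.05,0.002],"rotation":[0.135,-0.019,0],"grip":50},{"linear":[0.296,0.06,0.002],"rotation":[0.135,-0.019,0],"grip":50},{"linear":[0.296,0.07,0.002],"rotation":[0.135,-0.019,0],"grip":50},{"linear":[0.296,0.08,0.002],"rotation":[0.135,-0.019,0],"grip":50},{"linear":[0.296,0.085,0.002],"rotation":[0.135,-0.019,0],"grip":50},{"linear":[0.296,0.09,0.002],"rotation":[0.135,-0.019,0],"grip":50},{"linear":[0.296,0.09,0.002],"rotation":[0.135,-0.019,0],"grip":50}]'
python3 - <<'E'
from h import *
print(inJ(sense()["eef_pos"]))
go(J(0,-46,4),toolR(YAW-90)); st()
E
```

```text
time_s: 6.67
eef_pos: [612.2, 163.7, 4.5]
ee_rot: [0.703, -0.082, 0.702, 0.082]
force: [1.1, -2.8, 1.6]
grip_width: 0.584
[ -0.97070039 -57.44338475]
linear [0.0015, 0.0382, 0.0029] rot [-0.0155, 0.0019, 0.0007] rows>=0.3
t6.67 pos [612.2 163.7   4.5] F [ 1.1 -2.8  1.6] T [-0.23 -0.18 -0.07] w 0.584 q [ 0.08  0.79  1.36 -0.    0.99 -0.15]
```

```bash
python3 -m jog '[{"linear":[0.001,0.006,0.003],"rotation":[-0.015,0,0],"grip":50},{"linear":[0.001,0.012,0.003],"rotation":[-0.015,0,0],"grip":50},{"linear":[0.001,0.018,0.003],"rotation":[-0.015,0,0],"grip":50},{"linear":[0.001,0.023,0.003],"rotation":[-0.015,0,0],"grip":50},{"linear":[0.001,0.027,0.003],"rotation":[-0.015,0,0],"grip":50},{"linear":[0.001,0.027,0.003],"rotation":[-0.015,0,0],"grip":50}]'
python3 - <<'E'
from h import *
print(inJ(sense()["eef_pos"]));st()
E
```

```text
time_s: 7.17
eef_pos: [611.5, 171.2, 4.3]
ee_rot: [0.703, -0.085, 0.702, 0.084]
force: [1.8, -5.6, 2.9]
grip_width: 0.585
[  0.18613805 -49.92795659]
t7.17 pos [611.5 171.2   4.3] F [ 1.8 -5.6  2.9] T [-0.88 -0.19 -0.01] w 0.585 q [ 0.09  0.79  1.36 -0.    0.99 -0.15]
```

```bash
python3 -m jog '[{"linear":[0,0.005,0],"rotation":[0,0,0],"grip":50},{"linear":[0,0.009,0],"rotation":[0,0,0],"grip":50},{"linear":[0,0.013,0],"rotation":[0,0,0],"grip":50},{"linear":[0,0.016,0],"rotation":[0,0,0],"grip":50},{"linear":[0,0.016,0],"rotation":[0,0,0],"grip":50}]'
python3 - <<'E'
from h import *
print(inJ(sense()["eef_pos"]));st()
p,d=capture("wrist"); cv2.imwrite("pics/w6.png",p[:,:,::-1])
E
```

```text
time_s: 7.58
eef_pos: [610.8, 174.4, 4.4]
ee_rot: [0.703, -0.086, 0.702, 0.083]
force: [1.3, -11.4, 2.0]
grip_width: 0.586
[  0.24373775 -46.64383647]
t7.58 pos [610.8 174.4   4.4] F [  1.3 -11.4   2. ] T [-1.69 -0.2  -0.01] w 0.586 q [ 0.1   0.79  1.36 -0.    0.99 -0.14]
```

View pics/w6.png

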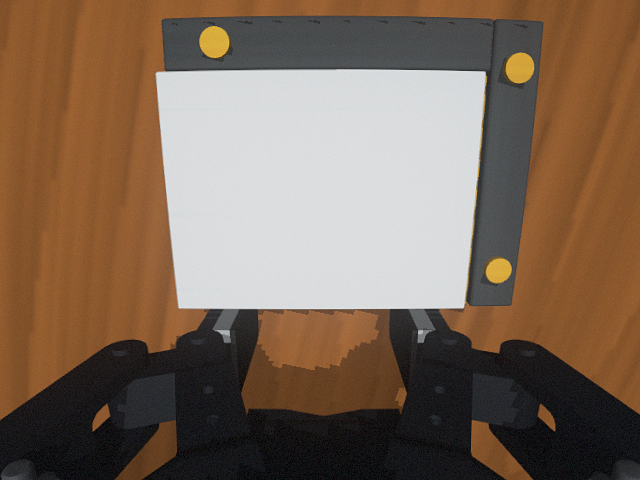

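```bash
python3 -m jog '[{"linear":[0,0.004,0],"rotation":[0,0,0],"grip":50},{"linear":[0,0.008,0],"rotation":[0,0,0],"grip":50},{"linear":[0,0.012,0],"rotation":[0,0,0],"grip":50},{"linear":[0,0.014,0],"rotation":[0,0,0],"grip":50},{"linear":[0,0.014,0],"rotation":[0,0,0],"grip":50}]'
python3 - <<'E'
from h import *
print(inJ(sense()["eef_pos"]));st()
p,d=capture("wrist"); cv2.imwrite("pics/w7.png",p[:,:,::-1])
E
```

```text
time_s: 8.05
eef_pos: [610.7, 174.9, 4.4]
ee_rot: [0.703, -0.088, 0.701, 0.081]
force: [2.8, -22.7, 1.6]
grip_width: 0.587
[  0.30119504 -46.19475878]
t8.05 pos [610.7 174.9   4.4] F [  2.8 -22.7   1.6] T [-3.36 -0.44  0.09] w 0.587 q [ 0.1   0.79  1.36 -0.01  0.99 -0.13]
```

View pics/w7.png

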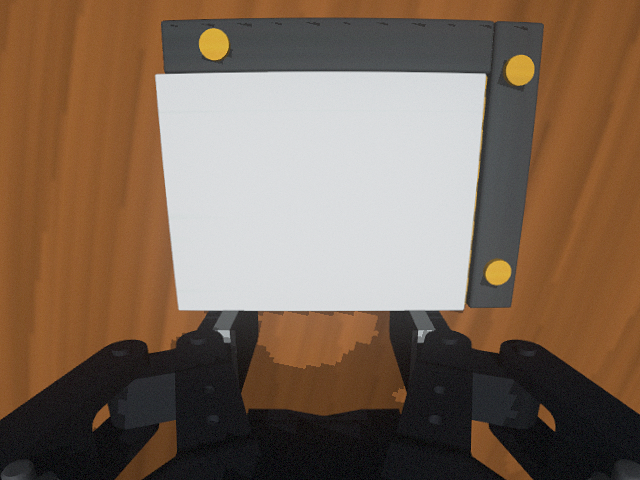

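```bash
python3 -m jog '[{"linear":[0,-0.03,0],"rotation":[0,0,0],"grip":50},{"linear":[-0.02,-0.08,0],"rotation":[0,0,0],"grip":50},{"linear":[-0.15,-0.09,0],"rotation":[-0.1,0,0],"grip":40},{"linear":[-0.25,-0.09,-0.1],"rotation":[-0.3,0,0],"grip":30},{"linear":[-0.25,0,-0.22],"rotation":[-0.5,0,0],"grip":30},{"linear":[-0.25,0.1,-0.29],"rotation":[-0.75,0,0],"grip":30},{"linear":[-0.25,0.15,-0.29],"rotation":[-1,0,0],"grip":30}]'
python3 -m jog '[{"linear":[0,0,0],"rotation":[-0.25,0,0],"grip":30},{"linear":[0,0,0],"rotation":[-0.5,0,0],"grip":30},{"linear":[0,0,0],"rotation":[-0.75,0,0],"grip":30},{"linear":[0,0,0],"rotation":[-1,0,0],"grip":30}]'
python3 - <<'E'
from h import *
print(inJ(sense()["eef_pos"]))
go(J(-75,0,60),toolR(YAW)); st()
p,d=capture("side"); cv2.imwrite("pics/s8.png",cv2.resize(p[320:470,180:380,::-1],(800,600)))
E
```

```text
time_s: 8.68
eef_pos: [510.8, 199.9, 79.5]
ee_rot: [0.657, -0.26, 0.66, 0.255]
force: [-0.1, -0.3, -1.0]
grip_width: 0.349
time_s: 9.02
eef_pos: [510.8, 199.9, 79.8]
ee_rot: [0.573, -0.414, 0.576, 0.411]
force: [1.1, 0.0, 0.7]
grip_width: 0.35
[-90.87355353   1.80777715]
linear [0.0659, -0.0478, 0.0237] rot [-1.1289, -0.0142, -0.0011] rows>=4.5
t9.02 pos [510.8 199.9  79.8] F [1.1 0.  0.7] T [ 0.03  0.03 -0.01] w 0.35 q [ 0.16  0.53  1.6  -0.01  1.01 -1.08]
```

View pics/s8.png

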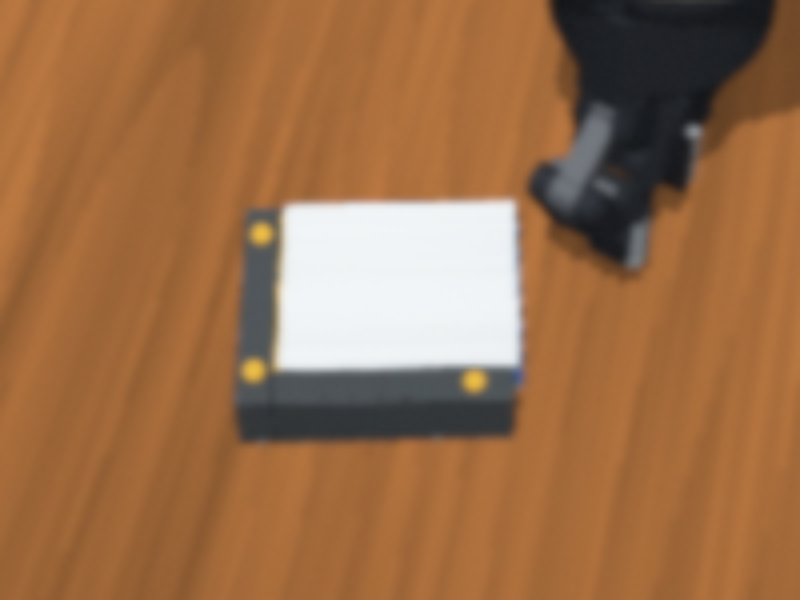

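```bash
python3 -m jog '[{"linear":[0.06,-0.01,0.02],"rotation":[-0.25,0,0],"grip":30},{"linear":[0.06,-0.01,0.02],"rotation":[-0.5,0,0],"grip":30},{"linear":[0.06,-0.01,0.02],"rotation":[-0.75,0,0],"grip":30},{"linear":[0.06,-0.01,0.02],"rotation":[-1,0,0],"grip":30}]'
python3 - <<'E'
from h import *
print(inJ(sense()["eef_pos"]))
go(J(-75,0,4),toolR(YAW,.7)); go(J(-58,0,4),toolR(YAW,.7));st()
E
```

```text
time_s: 9.4
eef_pos: [515.5, 204.4, 61.7]
ee_rot: [-0.453, 0.542, -0.458, -0.54]
force: [-0.0, -0.4, 0.8]
grip_width: 0.353
[-85.22450679   5.01501496]
linear [0.1922, -0.0356, -0.0132] rot [-0.1358, -0.0129, -0.0301] rows>=1.4
linear [0.192, -0.0922, -0.0093] rot [-0.1358, -0.0129, -0.0301] rows>=1.5
t9.40 pos [515.5 204.4  61.7] F [-0.  -0.4  0.8] T [ 0.03 -0.04 -0.01] w 0.353 q [ 0.17  0.57  1.6  -0.01  0.98 -1.57]
```

```bash
python3 -m jog '[{"linear":[0.1,-0.02,-0.013],"rotation":[-0.136,-0.013,-0.03],"grip":30},{"linear":[0.16,-0.03,-0.013],"rotation":[-0.136,-0.013,-0.03],"grip":30},{"linear":[0.192,-0.035,-0.013],"rotation":[-0.136,-0.013,-0.03],"grip":30},{"linear":[0.192,-0.045,-0.012],"rotation":[-0.136,-0.013,-0.03],"grip":30},{"linear":[0.192,-0.055,-0.012],"rotation":[-0.136,-0.013,-0.03],"grip":30},{"linear":[0.192,-0.065,-0.011],"rotation":[-0.136,-0.013,-0.03],"grip":30},{"linear":[0.192,-0.073,-0.01],"rotation":[-0.136,-0.013,-0.03],"grip":30},{"linear":[0.192,-0.08,-0.01],"rotation":[-0.136,-0.013,-0.03],"grip":30},{"linear":[0.192,-0.086,-0.01],"rotation":[-0.136,-0.013,-0.03],"grip":30},{"linear":[0.192,-0.092,-0.01],"rotation":[-0.136,-0.013,-0.03],"grip":30},{"linear":[0.192,-0.092,-0.01],"rotation":[-0.136,-0.013,-0.03],"grip":30}]'
python3 - <<'E'
from h import *
print(inJ(sense()["eef_pos"]))
go(J(-56,0,4),toolR(YAW,.7));st()
p,d=capture("side"); cv2.imwrite("pics/s9.png",cv2.resize(p[320:470,180:380,::-1],(800,600)))
E
```

```text
time_s: 10.32
eef_pos: [543.0, 205.7, 4.1]
ee_rot: [-0.44, 0.559, -0.434, -0.554]
force: [-1.0, -0.8, 2.2]
grip_width: 0.351
[-58.2325548   -0.16575318]
linear [0.0004, -0.0074, 0.0006] rot [0.0003, 0.0001, -0.0019] rows>=0.1
t10.32 pos [543.  205.7   4.1] F [-1.  -0.8  2.2] T [-0.08  0.28 -0.01] w 0.351 q [ 0.16  0.69  1.55  0.    0.88 -1.65]
```

View pics/s9.png

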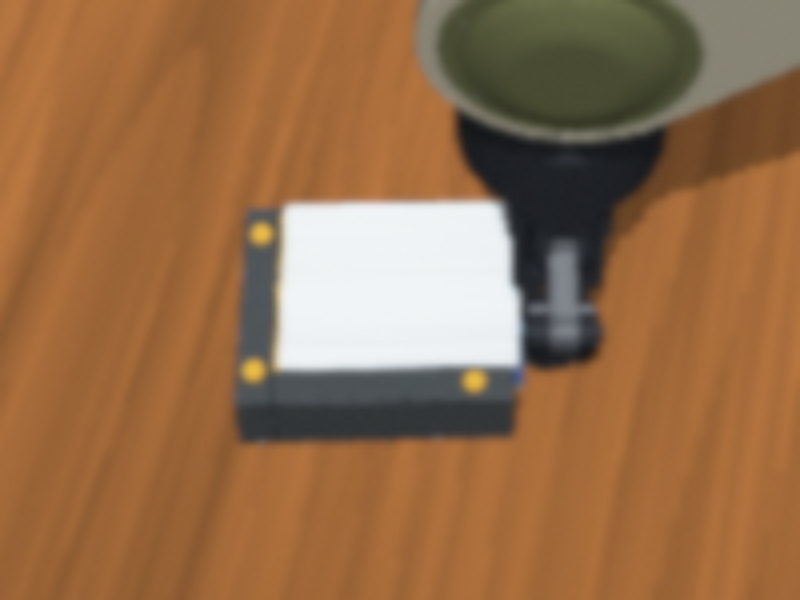

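Just in contact; push on until the force rises firmly.

```bash
python3 -m jog '[{"linear":[0,-0.003,0],"rotation":[0,0,0],"grip":30},{"linear":[0,-0.006,0],"rotation":[0,0,0],"grip":30},{"linear":[0,-0.009,0],"rotation":[0,0,0],"grip":30},{"linear":[0,-0.012,0],"rotation":[0,0,0],"grip":30},{"linear":[0,-0.012,0],"rotation":[0,0,0],"grip":30}]'
python3 - <<'E'
from h import *
print(inJ(sense()["eef_pos"]));st()
E
```

```text
time_s: 10.78
eef_pos: [544.5, 206.2, 3.9]
ee_rot: [-0.438, 0.557, -0.435, -0.555]
force: [-10.7, -2.5, 8.3]
grip_width: 0.353
[-56.62379413  -0.11933844]
t10.78 pos [544.5 206.2   3.9] F [-10.7  -2.5   8.3] T [-0.69  1.69 -0.05] w 0.353 q [ 0.16  0.7   1.54  0.    0.89 -1.65]
```

```bash
python3 -m jog '[{"linear":[0,-0.004,0],"rotation":[0,0,0],"grip":30},{"linear":[0,-0.008,0],"rotation":[0,0,0],"grip":30},{"linear":[0,-0.011,0],"rotation":[0,0,0],"grip":30},{"linear":[0,-0.014,0],"rotation":[0,0,0],"grip":30},{"linear":[0,-0.014,0],"rotation":[0,0,0],"grip":30}]'
python3 - <<'E'
from h import *
print(inJ(sense()["eef_pos"]));st()
p,d=capture("side"); cv2.imwrite("pics/s10.png",cv2.resize(p[320:470,180:380,::-1],(800,600)))
E
```

```text
time_s: 11.2
eef_pos: [544.7, 206.3, 3.7]
ee_rot: [0.435, -0.555, 0.438, 0.557]
force: [-22.1, -7.4, 16.0]
grip_width: 0.348
[-56.40000016  -0.07503392]
t11.20 pos [544.7 206.3   3.7] F [-22.1  -7.4  16. ] T [-1.24  3.36  0.01] w 0.348 q [ 0.16  0.7   1.53 -0.    0.91 -1.65]
```

View pics/s10.png

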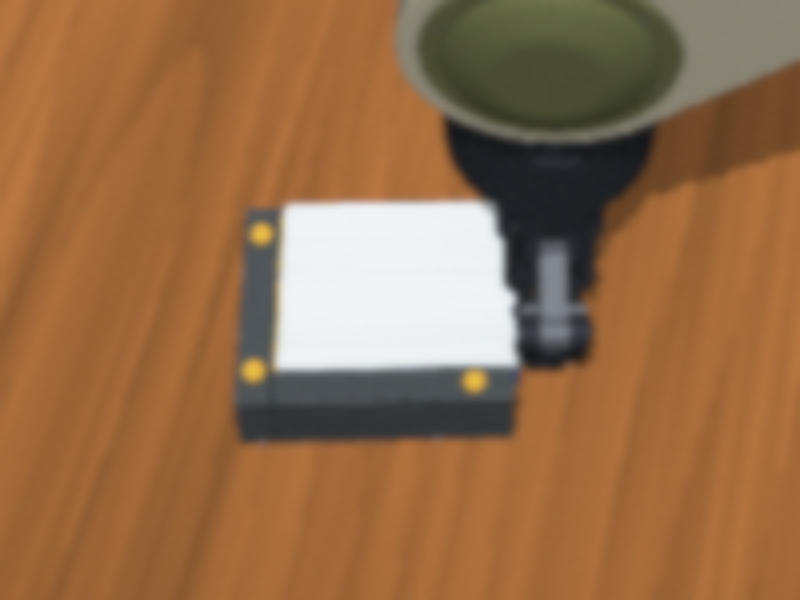

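Run:
```python
from h import *
M=rot().as_matrix();x=M[:,0];a=np.radians(YAW);h=np.array([np.cos(a),np.sin(a),0]);print("lean fwd deg",np.degrees(x@h),"lat",np.degrees(x@np.array([-h[1],h[0],0])),"jaw yaw",np.degrees(np.arctan2(-M[0,2],M[1,2])))
p,d=capture("side");cv2.imwrite("pics/s11.png",cv2.resize(p[380:431,236:304,::-1],(800,600),interpolation=cv2.INTER_CUBIC))
p,d=capture("top");cv2.imwrite("pics/t11.png",cv2.resize(p[200:290,130:250,::-1],(800,600),interpolation=cv2.INTER_CUBIC))
```

```text
lean fwd deg -0.2651607867020479 lat -0.008149122890230813 jaw yaw 13.76697650877693
```

View pics/s11.png

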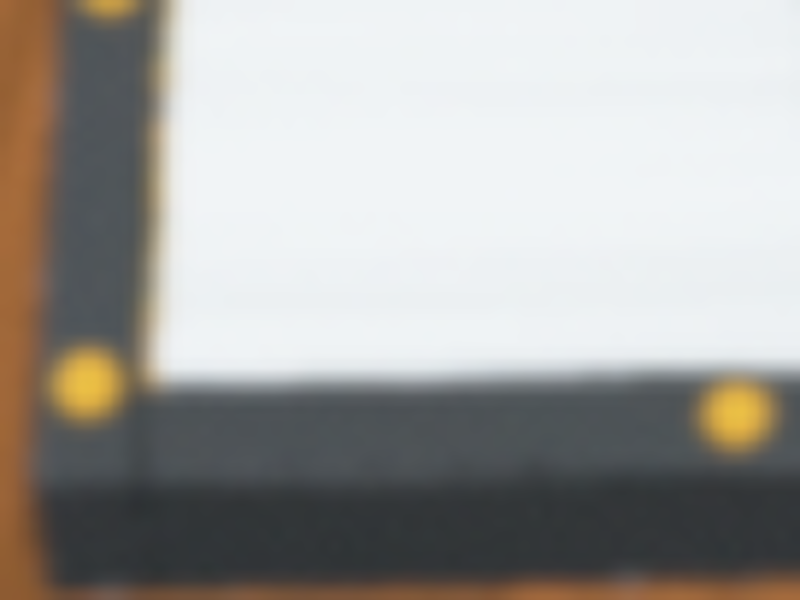

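View pics/t11.png

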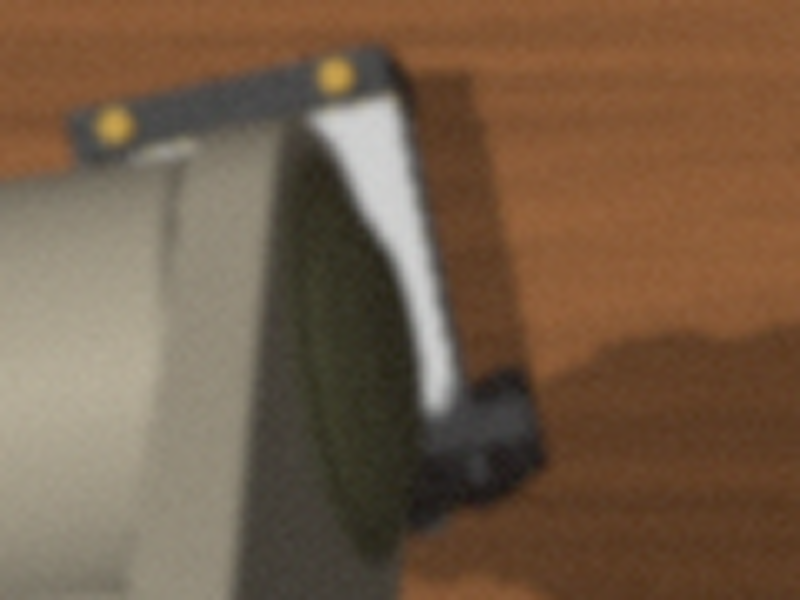

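```bash
python3 -m jog '[{"linear":[0,-0.004,0],"rotation":[0,0,0.02],"grip":30},{"linear":[0,-0.008,0],"rotation":[0,0,0.04],"grip":30},{"linear":[0,-0.01,0],"rotation":[0,0,0.06],"grip":30},{"linear":[0,-0.012,0],"rotation":[0,0,0.08],"grip":30},{"linear":[0,-0.012,0],"rotation":[0,0,0.08],"grip":30}]'
python3 - <<'E'
from h import *
print(inJ(sense()["eef_pos"]));st()
M=rot().as_matrix();x=M[:,0];a=np.radians(YAW);h=np.array([np.cos(a),np.sin(a),0]);print("lean fwd deg",np.degrees(x@h))
p,d=capture("side");cv2.imwrite("pics/s12.png",cv2.resize(p[380:431,236:304,::-1],(800,600),interpolation=cv2.INTER_CUBIC))
E
```

```text
time_s: 11.77
eef_pos: [544.4, 206.3, 3.9]
ee_rot: [0.42, -0.544, 0.452, 0.568]
force: [-22.4, -9.0, 20.2]
grip_width: 0.346
[-5.66872826e+01  2.88179682e-03]
t11.77 pos [544.4 206.3   3.9] F [-22.4  -9.   20.2] T [-1.28  3.59 -0.05] w 0.346 q [ 0.16  0.73  1.49 -0.01  0.98 -1.65]
lean fwd deg -3.2121238664915848
```

View pics/s12.png

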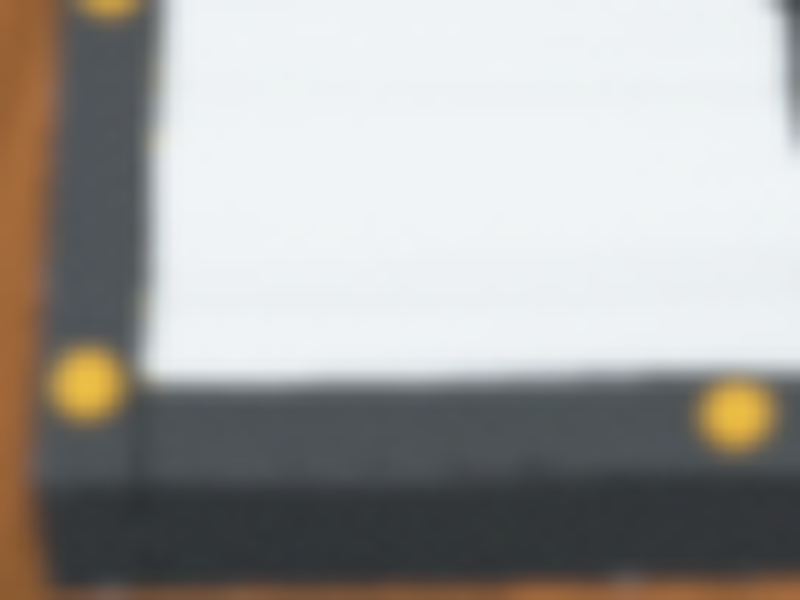

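```bash
python3 -m jog '[{"linear":[0,0.03,0],"rotation":[0,0,-0.05],"grip":30},{"linear":[0,0.06,0],"rotation":[0,0,-0.1],"grip":30},{"linear":[-0.1,0.07,0],"rotation":[0,0,-0.11],"grip":30},{"linear":[-0.2,0.07,0],"rotation":[0.1,0,-0.11],"grip":30},{"linear":[-0.25,0.07,-0.1],"rotation":[0.3,0,-0.11],"grip":50},{"linear":[-0.25,0,-0.2],"rotation":[0.5,0,-0.11],"grip":50},{"linear":[-0.25,-0.06,-0.27],"rotation":[0.75,0,-0.11],"grip":50},{"linear":[-0.25,-0.17,-0.27],"rotation":[0.99,0,-0.11],"grip":50}]'
python3 -m jog '[{"linear":[0,0,0],"rotation":[0.25,0,0],"grip":50},{"linear":[0,0,0],"rotation":[0.5,0,0],"grip":50},{"linear":[0,0,0],"rotation":[0.75,0,0],"grip":50},{"linear":[0,0,0],"rotation":[1,0,0],"grip":50}]'
python3 -m jog '[{"linear":[0,0,0],"rotation":[0.25,0,0],"grip":50},{"linear":[0,0,0],"rotation":[0.5,0,0],"grip":50},{"linear":[0,0,0],"rotation":[0.75,0,0],"grip":50},{"linear":[0,0,0],"rotation":[1,0,0],"grip":50}]'
python3 - <<'E'
from h import *
print(inJ(sense()["eef_pos"]));st()
go(J(0,-70,4),toolR(YAW-90));go(J(0,-47,4),toolR(YAW-90)) 
p,d=capture("wrist"); cv2.imwrite("pics/w13.png",p[:,:,::-1])
E
```

```text
time_s: 12.48
eef_pos: [618.3, 137.0, 76.8]
ee_rot: [0.559, -0.434, 0.564, 0.425]
force: [-0.0, -0.4, 1.2]
grip_width: 0.588
time_s: 12.82
eef_pos: [618.6, 136.9, 76.5]
ee_rot: [0.648, -0.284, 0.651, 0.274]
force: [-0.3, 0.8, -0.4]
grip_width: 0.586
time_s: 13.15
eef_pos: [618.8, 137.0, 76.5]
ee_rot: [0.699, -0.115, 0.699, 0.104]
force: [0.3, -0.0, -0.4]
grip_width: 0.585
[ -0.85255439 -84.96327847]
t13.15 pos [618.8 137.   76.5] F [ 0.3 -0.  -0.4] T [0.05 0.05 0.01] w 0.585 q [ 0.04  0.7   1.32 -0.02  1.12 -0.26]
linear [0.2409, 0.0531, 0.0069] rot [0.1435, -0.0034, 0.0297] rows>=1.8
linear [0.2398, 0.1296, 0.0124] rot [0.1435, -0.0034, 0.0297] rows>=2.0
```

View pics/w13.png

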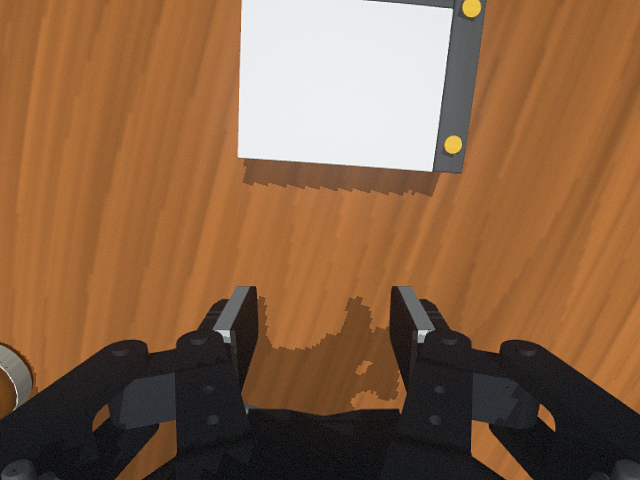

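```bash
python3 -m jog '[{"linear":[0.12,0.03,0.007],"rotation":[0.14,0,0.02],"grip":50},{"linear":[0.2,0.05,0.007],"rotation":[0.14,0,0.03],"grip":50},{"linear":[0.24,0.055,0.007],"rotation":[0.143,-0.003,0.03],"grip":50},{"linear":[0.24,0.07,0.008],"rotation":[0.143,-0.003,0.03],"grip":50},{"linear":[0.24,0.085,0.009],"rotation":[0.143,-0.003,0.03],"grip":50},{"linear":[0.24,0.1,0.01],"rotation":[0.143,-0.003,0.03],"grip":50},{"linear":[0.24,0.112,0.011],"rotation":[0.143,-0.003,0.03],"grip":50},{"linear":[0.24,0.12,0.012],"rotation":[0.143,-0.003,0.03],"grip":50},{"linear":[0.24,0.126,0.012],"rotation":[0.143,-0.003,0.03],"grip":50},{"linear":[0.24,0.131,0.012],"rotation":[0.143,-0.003,0.03],"grip":50},{"linear":[0.24,0.135,0.012],"rotation":[0.143,-0.003,0.03],"grip":50},{"linear":[0.24,0.137,0.012],"rotation":[0.143,-0.003,0.03],"grip":50},{"linear":[0.24,0.137,0.012],"rotation":[0.143,-0.003,0.03],"grip":50}]'
python3 - <<'E'
from h import *
print(inJ(sense()["eef_pos"]));st()
E
```

```text
time_s: 14.28
eef_pos: [610.8, 174.7, 4.5]
ee_rot: [0.703, -0.083, 0.702, 0.081]
force: [1.6, -6.7, 2.2]
grip_width: 0.582
[  0.37040161 -46.36142727]
t14.28 pos [610.8 174.7   4.5] F [ 1.6 -6.7  2.2] T [-1.15 -0.08  0.26] w 0.582 q [ 0.1   0.79  1.36 -0.    0.99 -0.14]
```

```bash
python3 -m jog '[{"linear":[0,0.005,0],"rotation":[0,0,0],"grip":50},{"linear":[0,0.01,0],"rotation":[0,0,0],"grip":50},{"linear":[0,0.013,0],"rotation":[0,0,0],"grip":50},{"linear":[0,0.013,0],"rotation":[0,0,-0.03],"grip":50},{"linear":[0,0.013,0],"rotation":[0,0,-0.06],"grip":50},{"linear":[0,0.013,0],"rotation":[0,0,-0.06],"grip":50}]'
python3 - <<'E'
from h import *
print(inJ(sense()["eef_pos"]));st()
p,d=capture("wrist"); cv2.imwrite("pics/w14.png",p[:,:,::-1])
E
```

```text
time_s: 14.78
eef_pos: [611.0, 174.3, 4.9]
ee_rot: [0.704, -0.096, 0.7, 0.068]
force: [2.9, -23.1, 1.7]
grip_width: 0.588
[  0.40308833 -46.84871106]
t14.78 pos [611.  174.3   4.9] F [  2.9 -23.1   1.7] T [-3.45 -0.24  0.54] w 0.588 q [ 0.11  0.79  1.35 -0.05  0.99 -0.1 ]
```

View pics/w14.png

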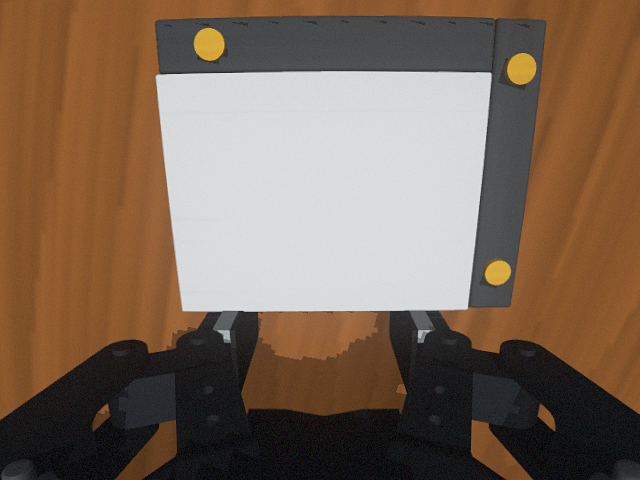

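```bash
python3 -m jog '[{"linear":[0,-0.03,0],"rotation":[0,0,0],"grip":50},{"linear":[0,-0.1,0],"rotation":[0,0,0.03],"grip":60},{"linear":[-0.15,-0.12,0],"rotation":[0,0,0.05],"grip":70},{"linear":[-0.3,-0.2,0],"rotation":[0,0,0.05],"grip":85},{"linear":[-0.45,-0.3,-0.05],"rotation":[0,0,0.05],"grip":85},{"linear":[-0.45,-0.4,-0.1],"rotation":[0,0,0.05],"grip":85}]'
python3 - <<'E'
from h import *
st()
for n,z in(("top",52),("side",52)):
    c=calibration(n);p=np.load(f"pics/{n}0c.npy"); h=cv2.cvtColor(p,cv2.COLOR_RGB2HSV)
    g0=(422,241) if n=="top" else (327,206)
    m=((h[...,1]<70)&(h[...,2]>150)); k,l,stt,ce=cv2.connectedComponentsWithStats(m.astype(np.uint8))
    for i in range(1,k):
        if np.hypot(*(ce[i]-g0))<15: print(n,"spindle",stt[i],ce[i],plane(c,[ce[i]],z).round(1))
    m=((h[...,0]<6)|(h[...,0]>174))&(h[...,1]>150)&(h[...,2]>50); k,l,stt,ce=cv2.connectedComponentsWithStats(m.astype(np.uint8))
    for i in range(1,k):
        if np.hypot(*(ce[i]-g0))<15:
            cn=cv2.findContours((l==i).astype(np.uint8),cv2.RETR_EXTERNAL,cv2.CHAIN_APPROX_NONE)[0][0]; e=cv2.fitEllipse(cn); print(n,"roll ell",e,plane(c,[e[0]],43))
    m=cv2.inRange(h,(60,60,40),(85,255,255));k,l,stt,ce=cv2.connectedComponentsWithStats(m)
    for i in range(1,k):
        if 2000<stt[i,4]<20000:
            cn=cv2.findContours((l==i).astype(np.uint8),cv2.RETR_EXTERNAL,cv2.CHAIN_APPROX_NONE)[0][0]; b=cv2.boxPoints(cv2.minAreaRect(cn)); print(n,"lamp box",b.round(1).tolist()); P=plane(c,b,200);print(P.round(1).tolist())
    # foot plate edges visible
    d=np.load(f"pics/{n}0.npy")
# can top
c=calibration("top"); print("can top",plane(c,[(318,126)],150)); print("wrench ends",plane(c,[(295,210),(291,292)],5))
E
```

```text
time_s: 15.33
eef_pos: [612.1, 66.8, 143.8]
ee_rot: [0.705, -0.088, 0.699, 0.078]
force: [0.5, 0.2, 0.3]
grip_width: 0.993
t15.33 pos [612.1  66.8 143.8] F [0.5 0.2 0.3] T [-0.01  0.03  0.01] w 0.993 q [-0.08  0.58  1.33 -0.01  1.22 -0.31]
top spindle [418 235  13  12 126] [423.76190476 240.61904762] [[ 603.1 -211.4   52. ]]
top roll ell ((421.0291442871094, 240.46568298339844), (31.98119354248047, 34.202178955078125), 79.8040771484375) [[ 604.68932711 -208.98976485   43.        ]]
top lamp box [[387.0, 218.39999389648438], [397.1000061035156, 151.89999389648438], [522.7999877929688, 170.89999389648438], [512.7000122070312, 237.5]]
[[612.3, -121.1, 200.0], [709.5, -137.2, 200.0], [683.2, -317.1, 200.0], [586.7, -297.6, 200.0]]
side spindle [322 198  12  13 116] [327.53448276 203.98275862] [[ 601.8 -203.2   52. ]]
side roll ell ((325.9281921386719, 209.88600158691406), (26.095928192138672, 26.888132095336914), 2.5102736949920654) [[ 603.21207834 -194.68108597   43.        ]]Traceback (most recent call last):
  File "<stdin>", line 12, in <module>
cv2.error: OpenCV(4.12.0) /io/opencv/modules/imgproc/src/shapedescr.cpp:361: error: (-201:Incorrect size of input array) There should be at least 5 points to fit the ellipse in function 'fitEllipseNoDirect'
```

Run:
```python
from h import *
import pickle
def tips(c,p,d,M,o):
    v,u=np.mgrid[260:400:2,150:500:2]; dd=d[v,u].ravel(); px=np.c_[u.ravel(),v.ravel()]; ok=(dd>0)&(dd<170)
    P=world(c,px[ok],dd[ok]); t=(P-o)@M; 
    for sgn in(-1,1):
        q=t[(np.sign(t[:,2])==sgn)]; 
        q=q[q[:,0]>-60]; 
        if len(q): print(len(q),"max x",np.sort(q[:,0])[-5:].round(1),"y range near tip",q[q[:,0]>q[:,0].max()-12][:,1].min().round(1),q[q[:,0]>q[:,0].max()-12][:,1].max().round(1),"z",q[q[:,0]>q[:,0].max()-12][:,2].min().round(1),q[q[:,0]>q[:,0].max()-12][:,2].max().round(1))
s=sense();c=calibration("wrist");p,d=capture("wrist"); tips(c,p,d,rot().as_matrix(),s["eef_pos"])
c,p1,d1=pickle.load(open("w1.pkl","rb")); T=c["world_from_camera"]
# tool frame from camera pose via fixed relation
s2=sense();c2=calibration("wrist")["world_from_camera"];TT=np.eye(4);TT[:3,:3]=rot().as_matrix();TT[:3,3]=s2["eef_pos"]
W=T@np.linalg.inv(c2)@TT; tips(c,p1,d1,W[:3,:3],W[:3,3])
cv2.imwrite("pics/w15.png",p[:,:,::-1])
```

```text
951 max x [-14.1 -13.9 -13.8 -13.5 -13.5] y range near tip -11.5 11.0 z -55.4 -42.0
972 max x [-13.5 -13.3 -13.  -13.  -12.8] y range near tip -10.8 11.5 z 42.0 56.3
1870 max x [-1.7 -1.6 -1.4 -1.1 -0.5] y range near tip -10.9 11.1 z -28.0 -14.9
1857 max x [-3.4 -3.3 -3.2 -3.  -2.8] y range near tip -10.6 11.2 z 15.0 28.5
```

View pics/w15.png

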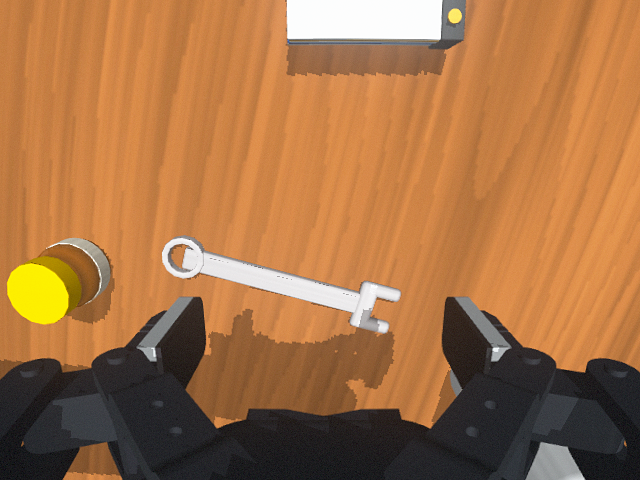

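```bash
cat >> h.py <<'E'
SY=-9.0; S=np.array([603.5,-210.])
def ST(x,y,z):
    a=np.radians(SY);h=np.array([np.cos(a),np.sin(a)]);l=np.array([-h[1],h[0]]); return np.r_[S+x*h+y*l,z]
E
python3 - <<'E'
from h import *
print(plane(calibration("top"),[(318,126)],150), ST(-64,0,116))
go(ST(-64,0,150),toolR(SY,40));go(ST(-64,0,150),toolR(SY,0))
E
```

```text
[[766.71714579 -25.25208397 150.        ]] [ 540.2879462  -199.98819424  116.        ]
linear [-0.0018, -0.788, -0.4306] rot [-2.2583, -0.8307, -1.1844] rows>=10.7
linear [-0.0018, -0.788, -0.4306] rot [-2.3655, -0.008, 0.043] rows>=9.5
```

```bash
python3 -m jog '[{"linear":[-0.05,-0.1,-0.05],"rotation":[-0.225,-0.083,-0.118],"grip":85},{"linear":[-0.1,-0.2,-0.1],"rotation":[-0.45,-0.166,-0.236],"grip":85},{"linear":[-0.1,-0.3,-0.15],"rotation":[-0.675,-0.25,-0.355],"grip":85},{"linear":[-0.1,-0.4,-0.22],"rotation":[-0.9,-0.33,-0.474],"grip":85}]'
python3 - <<'E'
from h import *
st();go(ST(-64,0,150),toolR(SY,40))
E
```

```text
time_s: 15.72
eef_pos: [575.1, -73.2, 179.2]
ee_rot: [0.728, -0.305, 0.596, 0.147]
force: [1.6, -0.1, 0.4]
grip_width: 1.0
t15.72 pos [575.1 -73.2 179.2] F [ 1.6 -0.1  0.4] T [0.11 0.09 0.01] w 1.0 q [-0.3   0.35  1.62 -0.09  0.89 -0.91]
linear [0.1278, -0.2322, -0.3622] rot [-1.4096, -0.5204, -0.7329] rows>=6.7
```

```bash
python3 -m jog '[{"linear":[0.03,-0.05,-0.08],"rotation":[-0.225,-0.083,-0.118],"grip":85},{"linear":[0.06,-0.1,-0.16],"rotation":[-0.45,-0.166,-0.236],"grip":85},{"linear":[0.09,-0.16,-0.25],"rotation":[-0.675,-0.25,-0.355],"grip":85},{"linear":[0.128,-0.23,-0.362],"rotation":[-0.9,-0.33,-0.474],"grip":85}]'
python3 - <<'E'
from h import *
st();go(ST(-64,0,116),toolR(SY,40))
E
```

```text
time_s: 16.05
eef_pos: [549.1, -167.8, 156.1]
ee_rot: [0.715, -0.452, 0.495, 0.199]
force: [0.3, -0.0, -0.3]
grip_width: 0.993
t16.05 pos [ 549.1 -167.8  156.1] F [ 0.3 -0.  -0.3] T [0.05 0.14 0.02] w 0.993 q [-0.54  0.28  1.83  0.16  0.56 -1.64]
linear [0.1234, 0.0266, -0.1196] rot [-0.7834, -0.2732, -0.4113] rows>=3.7
```

```bash
python3 -m jog '[{"linear":[0.03,0.006,-0.03],"rotation":[-0.2,-0.07,-0.1],"grip":85},{"linear":[0.06,0.013,-0.06],"rotation":[-0.4,-0.14,-0.21],"grip":85},{"linear":[0.09,0.02,-0.09],"rotation":[-0.6,-0.21,-0.31],"grip":85},{"linear":[0.123,0.027,-0.12],"rotation":[-0.783,-0.273,-0.411],"grip":85},{"linear":[0.123,0.027,-0.12],"rotation":[-0.783,-0.273,-0.411],"grip":85},{"linear":[0.123,0.027,-0.12],"rotation":[-0.783,-0.273,-0.411],"grip":85}]'
python3 - <<'E'
from h import *
import pickle
st();go(ST(-64,0,116),toolR(SY,40))
c=calibration("wrist");p,d=capture("wrist");cv2.imwrite("pics/w16.png",p[:,:,::-1]);pickle.dump((c,p,d),open("w16.pkl","wb"))
p,d=capture("top");cv2.imwrite("pics/t16.png",p[:,:,::-1])
p,d=capture("side");cv2.imwrite("pics/s16.png",p[:,:,::-1])
E
```

```text
time_s: 16.55
eef_pos: [542.8, -195.2, 121.3]
ee_rot: [0.678, -0.58, 0.379, 0.246]
force: [0.7, -0.2, -0.4]
grip_width: 0.993
t16.55 pos [ 542.8 -195.2  121.3] F [ 0.7 -0.2 -0.4] T [ 0.04  0.29 -0.06] w 0.993 q [-0.68  0.32  1.97  0.86  0.39 -2.74]
linear [0.0108, 0.0137, -0.0181] rot [-0.1668, -0.0293, -0.1062] rows>=0.8
```

View pics/w16.png

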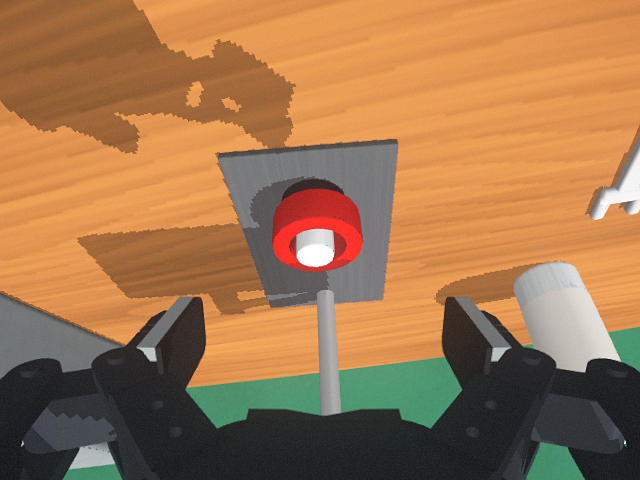

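View pics/s16.png

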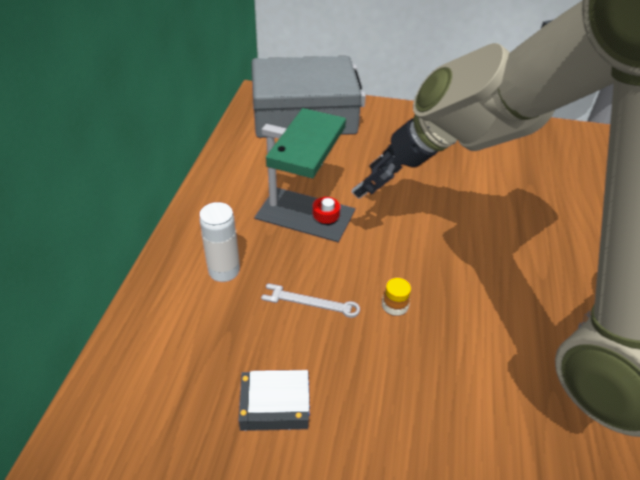

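Run:
```python
from h import *
import pickle
c,p,d=pickle.load(open("w16.pkl","rb"));h=cv2.cvtColor(p,cv2.COLOR_RGB2HSV)
m=((h[...,1]<60)&(h[...,2]>215)).astype(np.uint8); k,l,s,ce=cv2.connectedComponentsWithStats(m)
for i in range(1,k):
    if np.hypot(*(ce[i]-[316,254]))<20 and s[i,4]>50: print(s[i],ce[i],plane(c,[ce[i]],52).round(1))
print("disc by eye",plane(c,[(316,256)],52).round(1), d[256,316], world(c,[(316,256)],[d[256,316]]).round(1))
P=plane(c,[(218,155),(398,141),(384,299)],6); print(P.round(1)); a=P[1]-P[0]; print(np.hypot(*a[:2]),"yaw",np.degrees(np.arctan2(a[1],a[0]))+90 if 0 else np.degrees(np.arctan2(-a[0],a[1])), np.hypot(*(P[2]-P[1])[:2]))
m=(((h[...,0]<6)|(h[...,0]>174))&(h[...,1]>150)&(h[...,2]>180)).astype(np.uint8)
cv2.imwrite("pics/c16.png",cv2.resize(p[160:290,250:390,::-1],(700,650)[:2] if 0 else (646,600),interpolation=cv2.INTER_CUBIC))
```

```text
[297 229  37  38 971] [317.05149331 249.29557158] [[ 598.5 -209.6   52. ]]
disc by eye [[ 605.1 -211.9   52. ]] 248.31943 [[ 605.2 -212.    51.9]]
[[ 549.7 -257.7    6. ]
 [ 567.7 -150.9    6. ]
 [ 755.8 -180.7    6. ]]
108.27942744587295 yaw -9.555259039960008 190.46012214254398
```

View pics/c16.png

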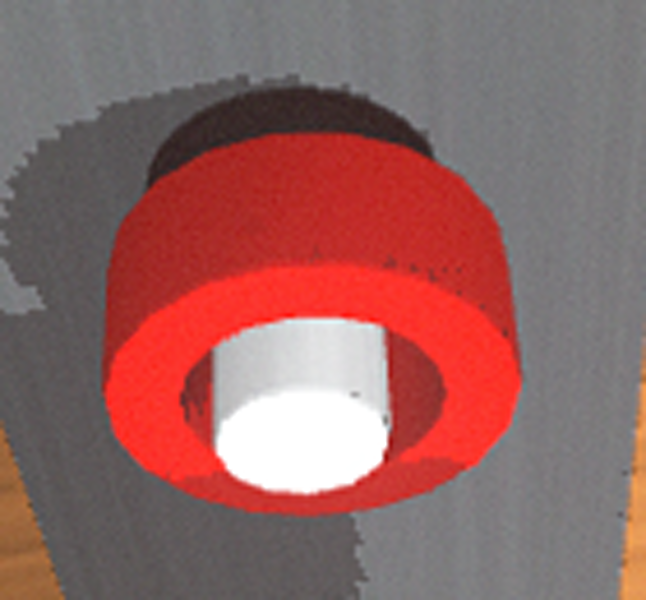

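```bash
cat >> h.py <<'E'
SY=-9.5; S=np.array([604.3,-211.5])
def AP(back,f=13.4,z=23.5,H=-20.,lean=35.,S_=None):
    S_=S if S_ is None else S_
    a=np.radians(H);l=np.radians(lean); hd=np.array([np.cos(a),np.sin(a),0]); dd=np.sin(l)*hd-np.array([0,0,np.cos(l)])
    return np.r_[S_,0]+f*hd+np.array([0,0,z])-back*dd
E
python3 - <<'E'
from h import *
import pickle
c,p,d=pickle.load(open("w16.pkl","rb")); print(plane(c,[(317.6,244.1)],43))
print(AP(110),AP(0)); go(AP(110),toolR(-20,35))
E
```

```text
[[ 605.14353116 -210.66595549   43.        ]]
[ 557.6034712  -194.50385347  113.60672487] [ 616.89188112 -216.08306992   23.5       ]
linear [0.0505, -0.0208, 0.0121] rot [0.1339, 0.2018, 0.0575] rows>=1.0
```

```bash
python3 -m jog '[{"linear":[0.02,-0.01,0.006],"rotation":[0.07,0.1,0.03],"grip":85},{"linear":[0.05,-0.02,0.012],"rotation":[0.134,0.2,0.058],"grip":85},{"linear":[0.05,-0.02,0.012],"rotation":[0.134,0.2,0.058],"grip":85},{"linear":[0.05,-0.02,0.012],"rotation":[0.134,0.2,0.058],"grip":85}]'
python3 - <<'E'
from h import *
st();go(AP(60),toolR(-20,35));go(AP(0),toolR(-20,35))
E
```

```text
time_s: 17.03
eef_pos: [558.3, -193.7, 114.0]
ee_rot: [0.675, -0.56, 0.43, 0.212]
force: [1.6, -0.1, -0.5]
grip_width: 0.992
t17.03 pos [ 558.3 -193.7  114. ] F [ 1.6 -0.1 -0.5] T [ 0.08  0.31 -0.  ] w 0.992 q [-0.59  0.36  1.93  0.5   0.3  -2.25]
linear [0.1671, 0.0017, -0.0034] rot [-0.0031, 0.0012, 0.0004] rows>=1.2
linear [0.3671, 0.0018, -0.0036] rot [-0.0031, 0.0012, 0.0004] rows>=2.6
```

```bash
python3 -m jog '[{"linear":[0.04,0,0],"rotation":[0,0,0],"grip":85},{"linear":[0.08,0.001,-0.002],"rotation":[0,0,0],"grip":85},{"linear":[0.12,0.002,-0.003],"rotation":[0,0,0],"grip":85},{"linear":[0.16,0.002,-0.003],"rotation":[-0.003,0.001,0],"grip":85},{"linear":[0.2,0.002,-0.003],"rotation":[-0.003,0.001,0],"grip":85},{"linear":[0.2,0.002,-0.003],"rotation":[-0.003,0.001,0],"grip":85}]'
python3 - <<'E'
from h import *
st();go(AP(0),toolR(-20,35))
p,d=capture("wrist");cv2.imwrite("pics/w17.png",p[:,:,::-1])
E
```

```text
time_s: 17.53
eef_pos: [590.0, -206.0, 63.3]
ee_rot: [0.675, -0.56, 0.431, 0.213]
force: [0.5, -0.3, 0.2]
grip_width: 0.998
t17.53 pos [ 590.  -206.    63.3] F [ 0.5 -0.3  0.2] T [ 0.05  0.24 -0.02] w 0.998 q [-0.58  0.51  1.86  0.64  0.22 -2.39]
linear [0.1635, -0.0027, -0.0009] rot [-0.0033, 0.0017, -0.0031] rows>=1.2
```

View pics/w17.png

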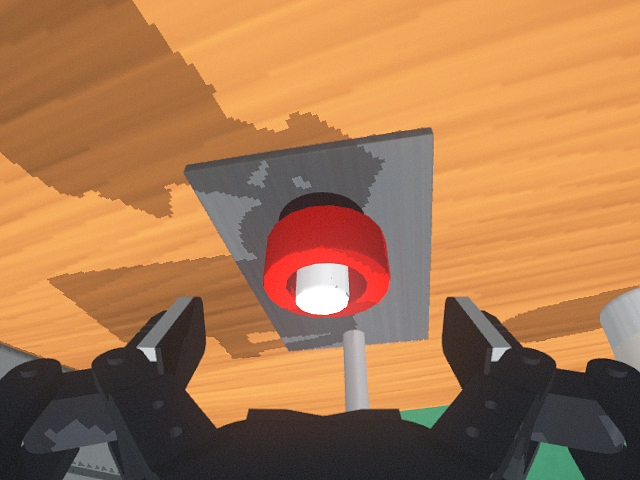

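Run:
```python
from h import *
go(AP(20,8,23.5),toolR(-20,35));go(AP(0,8,23.5),toolR(-20,35))
```

```text
linear [0.0893, 0.0132, -0.0009] rot [-0.0026, 0.0014, -0.0018] rows>=0.6
linear [0.1559, 0.0131, -0.0009] rot [-0.0026, 0.0014, -0.0018] rows>=1.1
```

```bash
python3 -m jog '[{"linear":[0.03,0.006,0],"rotation":[0,0,0],"grip":85},{"linear":[0.06,0.013,-0.001],"rotation":[-0.002,0.001,-0.002],"grip":85},{"linear":[0.09,0.013,-0.001],"rotation":[-0.002,0.001,-0.002],"grip":85},{"linear":[0.11,0.013,-0.001],"rotation":[-0.002,0.001,-0.002],"grip":85},{"linear":[0.13,0.013,-0.001],"rotation":[-0.002,0.001,-0.002],"grip":85},{"linear":[0.145,0.013,-0.001],"rotation":[-0.002,0.001,-0.002],"grip":85},{"linear":[0.156,0.013,-0.001],"rotation":[-0.002,0.001,-0.002],"grip":85},{"linear":[0.156,0.013,-0.001],"rotation":[-0.002,0.001,-0.002],"grip":85}]'
python3 - <<'E'
from h import *
st();go(AP(0,8,23.5),toolR(-20,35))
p,d=capture("wrist");cv2.imwrite("pics/w18.png",p[:,:,::-1])
p,d=capture("side");cv2.imwrite("pics/s18.png",cv2.resize(p[80:260,230:470,::-1],(800,600)))
E
```

```text
time_s: 18.25
eef_pos: [612.0, -214.2, 23.3]
ee_rot: [0.675, -0.561, 0.43, 0.213]
force: [1.1, 0.3, -0.1]
grip_width: 0.995
t18.25 pos [ 612.  -214.2   23.3] F [ 1.1  0.3 -0.1] T [0.13 0.31 0.01] w 0.995 q [-0.57  0.62  1.8   0.82  0.17 -2.56]
linear [-0.0009, -0.0001, -0.0002] rot [-0.0007, 0.0008, -0.0002] rows>=0.0
```

View pics/w18.png

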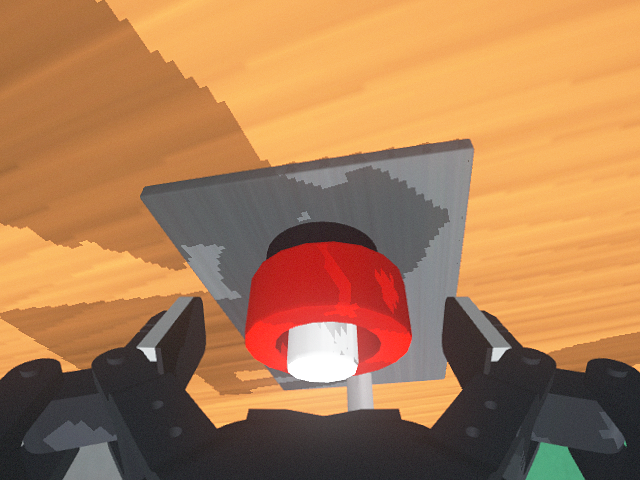

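View pics/s18.png

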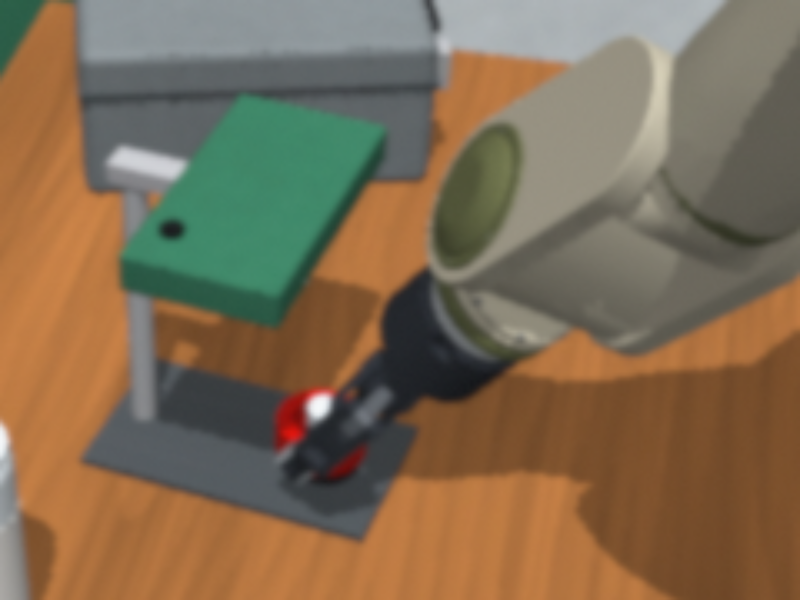

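```bash
python3 -m jog '[{"linear":[0,0,0],"rotation":[0,0,0],"grip":50},{"linear":[0,0,0],"rotation":[0,0,0],"grip":50},{"linear":[0,0,0],"rotation":[0,0,0],"grip":50},{"linear":[0,0,0],"rotation":[0,0,0],"grip":50},{"linear":[0,0,0],"rotation":[0,0,0],"grip":50},{"linear":[0,0,0],"rotation":[0,0,0],"grip":50}]' 35
python3 - <<'E'
from h import *
st();p,d=capture("wrist");cv2.imwrite("pics/w19.png",p[:,:,::-1])
s=sense()["eef_pos"];go(s+[0,0,38]);go(s+[0,0,10])
E
```

```text
time_s: 18.85
eef_pos: [612.0, -214.3, 24.2]
ee_rot: [0.675, -0.561, 0.43, 0.212]
force: [-3.2, 1.3, 6.1]
grip_width: 0.657
t18.85 pos [ 612.  -214.3   24.2] F [-3.2  1.3  6.1] T [ 0.08  0.19 -0.03] w 0.657 q [-0.57  0.62  1.8   0.82  0.17 -2.56]
linear [-0.1037, -0.0728, 0.0] rot [0.0, 0.0, 0.0] rows>=0.9
linear [-0.0273, -0.0191, 0.0] rot [0.0, 0.0, 0.0] rows>=0.2
```

View pics/w19.png

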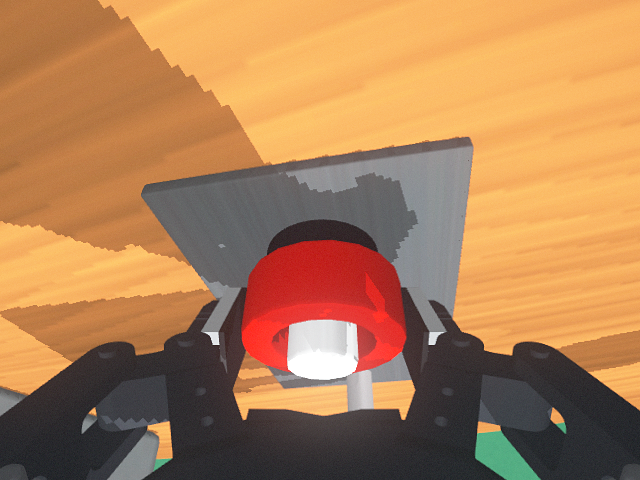

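```bash
python3 -m jog '[{"linear":[-0.007,-0.005,0],"rotation":[0,0,0],"grip":50},{"linear":[-0.015,-0.01,0],"rotation":[0,0,0],"grip":50},{"linear":[-0.027,-0.019,0],"rotation":[0,0,0],"grip":50},{"linear":[-0.04,-0.028,0],"rotation":[0,0,0],"grip":50},{"linear":[-0.053,-0.037,0],"rotation":[0,0,0],"grip":50},{"linear":[-0.066,-0.046,0],"rotation":[0,0,0],"grip":50},{"linear":[-0.079,-0.055,0],"rotation":[0,0,0],"grip":50},{"linear":[-0.092,-0.064,0],"rotation":[0,0,0],"grip":50},{"linear":[-0.104,-0.073,0],"rotation":[0,0,0],"grip":50},{"linear":[-0.104,-0.073,0],"rotation":[0,0,0],"grip":50}]'
python3 - <<'E'
from h import *
st();p,d=capture("wrist");cv2.imwrite("pics/w20.png",p[:,:,::-1])
p,d=capture("side");cv2.imwrite("pics/s20.png",cv2.resize(p[80:260,230:470,::-1],(800,600)))
E
```

```text
time_s: 19.73
eef_pos: [612.3, -214.5, 63.3]
ee_rot: [0.675, -0.562, 0.43, 0.212]
force: [0.1, -0.0, -0.6]
grip_width: 0.649
t19.73 pos [ 612.3 -214.5   63.3] F [ 0.1 -0.  -0.6] T [0.09 0.35 0.02] w 0.649 q [-0.57  0.55  1.79  0.56  0.24 -2.29]
```

View pics/w20.png

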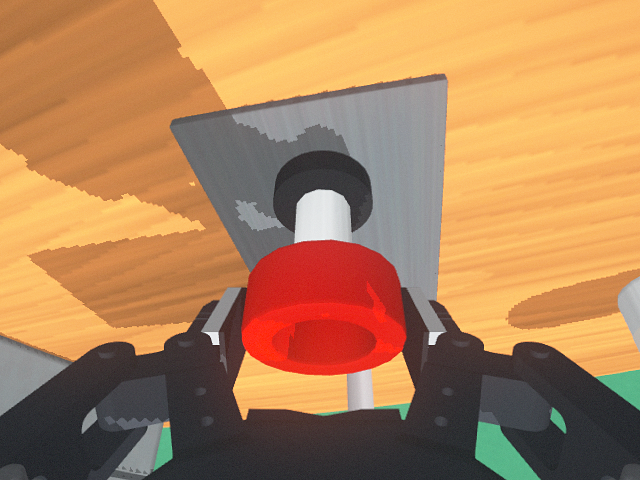

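View pics/s20.png

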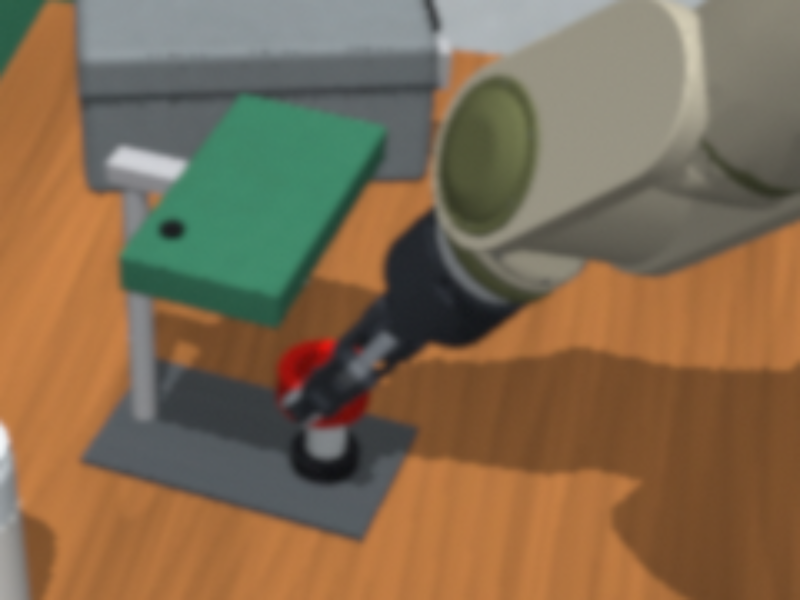

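Run:
```python
from h import *
s=sense()["eef_pos"];a=np.radians(SY);b=np.array([-np.cos(a),-np.sin(a),0])
go(s+[0,0,7]);go(s+[0,0,8]+20*b);go(s+[0,0,10]+50*b);go(s+[0,0,50]+110*b)
```

```text
linear [-0.0191, -0.0134, 0.0] rot [0.0, 0.0, 0.0] rows>=0.2
linear [-0.0595, 0.0383, -0.0121] rot [0.0, 0.0, 0.0] rows>=0.5
linear [-0.1214, 0.115, -0.0304] rot [0.0, 0.0, 0.0] rows>=1.2
linear [-0.3435, 0.1993, -0.0668] rot [0.0, 0.0, 0.0] rows>=2.9
```

```bash
python3 -m jog '[{"linear":[-0.019,-0.013,0],"rotation":[0,0,0],"grip":50},{"linear":[-0.032,0.002,-0.003],"rotation":[0,0,0],"grip":50},{"linear":[-0.059,0.038,-0.012],"rotation":[0,0,0],"grip":50},{"linear":[-0.09,0.075,-0.021],"rotation":[0,0,0],"grip":50},{"linear":[-0.12,0.115,-0.03],"rotation":[0,0,0],"grip":50},{"linear":[-0.19,0.14,-0.04],"rotation":[0,0,0],"grip":50},{"linear":[-0.26,0.17,-0.053],"rotation":[0,0,0],"grip":50},{"linear":[-0.343,0.2,-0.067],"rotation":[0,0,0],"grip":50},{"linear":[-0.343,0.2,-0.067],"rotation":[0,0,0],"grip":50}]'
python3 - <<'E'
from h import *
st(); go(AP(0,8,150,13.7,35,C-[0,120]),toolR(13.7,35)); go(AP(0,8,120,13.7,35,C),toolR(13.7,35))
E
```

```text
time_s: 20.58
eef_pos: [501.6, -195.7, 113.6]
ee_rot: [0.675, -0.561, 0.43, 0.212]
force: [-0.5, -1.4, 0.1]
grip_width: 0.652
t20.58 pos [ 501.6 -195.7  113.6] F [-0.5 -1.4  0.1] T [0.08 0.32 0.01] w 0.652 q [-0.68  0.26  2.07  0.72  0.29 -2.54]
linear [-0.1043, -0.0632, 1.0517] rot [-0.9635, -0.6765, 0.0038] rows>=7.6
linear [-0.1014, 0.1064, 1.4276] rot [-0.9635, -0.6765, 0.0038] rows>=10.3
```

```bash
python3 -m jog '[{"linear":[-0.02,0,0.04],"rotation":[0,0,0],"grip":50},{"linear":[-0.05,-0.01,0.1],"rotation":[-0.02,-0.014,0],"grip":50},{"linear":[-0.07,-0.02,0.18],"rotation":[-0.06,-0.042,0],"grip":50},{"linear":[-0.09,-0.03,0.27],"rotation":[-0.12,-0.084,0],"grip":50},{"linear":[-0.1,-0.04,0.36],"rotation":[-0.2,-0.14,0],"grip":50},{"linear":[-0.1,-0.05,0.45],"rotation":[-0.28,-0.197,0],"grip":50},{"linear":[-0.1,-0.055,0.54],"rotation":[-0.36,-0.253,0],"grip":50},{"linear":[-0.1,-0.06,0.63],"rotation":[-0.44,-0.309,0],"grip":50},{"linear":[-0.1,-0.06,0.72],"rotation":[-0.52,-0.365,0],"grip":50},{"linear":[-0.1,-0.06,0.8],"rotation":[-0.6,-0.421,0],"grip":50},{"linear":[-0.1,-0.06,0.86],"rotation":[-0.68,-0.478,0],"grip":50},{"linear":[-0.1,-0.06,0.88],"rotation":[-0.72,-0.506,0],"grip":50}]'
python3 - <<'E'
from h import *
st(); go(AP(0,8,110,13.7,35,C),toolR(13.7,35))
p,d=capture("wrist");cv2.imwrite("pics/w21.png",p[:,:,::-1])
E
```

```text
time_s: 21.58
eef_pos: [590.3, 55.4, 147.8]
ee_rot: [-0.611, 0.642, -0.296, -0.356]
force: [0.1, -0.4, -1.0]
grip_width: 0.653
t21.58 pos [590.3  55.4 147.8] F [ 0.1 -0.4 -1. ] T [ 0.01  0.38 -0.01] w 0.653 q [-0.17  0.3   1.89  0.42  0.38 -2.18]
linear [0.1657, -0.0168, 0.546] rot [-0.2361, -0.1652, 0.003] rows>=4.1
```

View pics/w21.png

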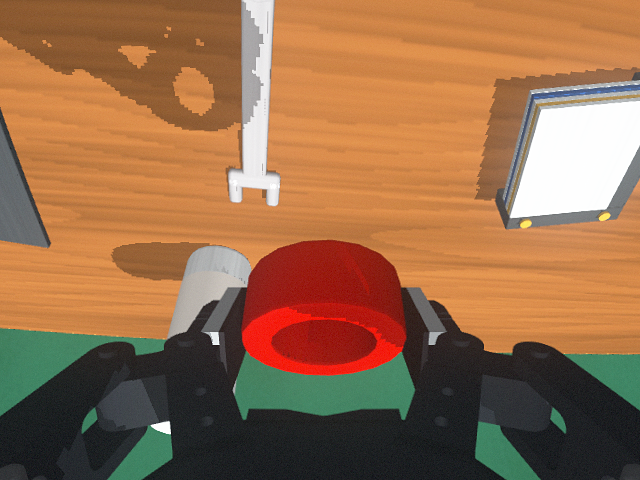

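```bash
python3 -m jog '[{"linear":[0.02,0,0.04],"rotation":[-0.02,-0.014,0],"grip":50},{"linear":[0.04,0,0.11],"rotation":[-0.05,-0.035,0],"grip":50},{"linear":[0.06,-0.01,0.19],"rotation":[-0.09,-0.063,0],"grip":50},{"linear":[0.09,-0.01,0.28],"rotation":[-0.13,-0.091,0],"grip":50},{"linear":[0.11,-0.015,0.36],"rotation":[-0.17,-0.119,0],"grip":50},{"linear":[0.13,-0.017,0.44],"rotation":[-0.21,-0.147,0],"grip":50},{"linear":[0.15,-0.017,0.5],"rotation":[-0.236,-0.165,0],"grip":50},{"linear":[0.166,-0.017,0.546],"rotation":[-0.236,-0.165,0.003],"grip":50},{"linear":[0.166,-0.017,0.546],"rotation":[-0.236,-0.165,0.003],"grip":50},{"linear":[0.166,-0.017,0.546],"rotation":[-0.236,-0.165,0.003],"grip":50}]'
python3 - <<'E'
from h import *
import pickle
st(); go(AP(0,8,70,13.7,35,C),toolR(13.7,35))
c=calibration("wrist");p,d=capture("wrist");cv2.imwrite("pics/w22.png",p[:,:,::-1]);pickle.dump((c,p,d,sense()["eef_pos"]),open("w22.pkl","wb"))
p,d=capture("side");cv2.imwrite("pics/s22.png",p[:,:,::-1])
E
```

```text
time_s: 22.47
eef_pos: [607.2, 221.4, 109.3]
ee_rot: [-0.584, 0.662, -0.249, -0.399]
force: [0.1, 0.5, -0.5]
grip_width: 0.65
t22.47 pos [607.2 221.4 109.3] F [ 0.1  0.5 -0.5] T [-0.06  0.3   0.02] w 0.65 q [ 0.15  0.47  1.76  0.18  0.31 -1.81]
linear [0.1075, 0.0748, 0.0005] rot [0.0009, 0.0007, -0.0018] rows>=0.9
```

View pics/w22.png

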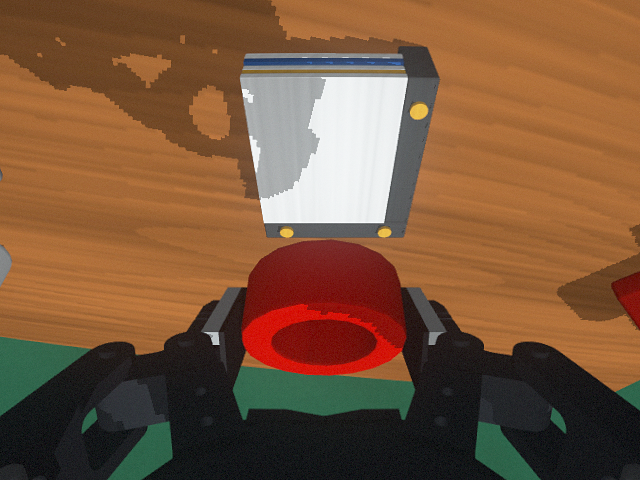

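View pics/s22.png

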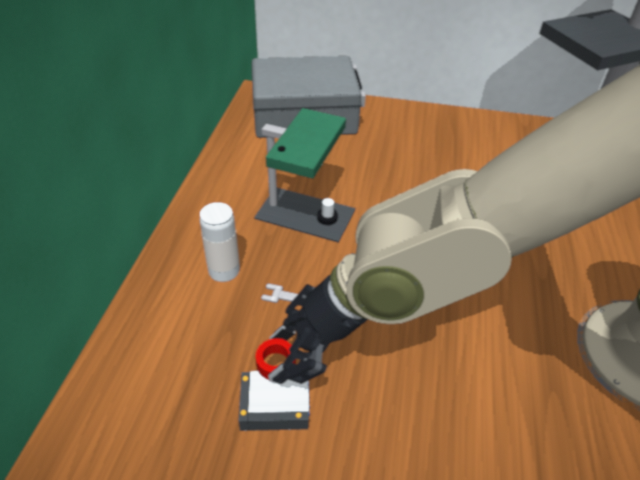

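Run:
```python
from h import *
import pickle
c,p,d,e=pickle.load(open("w22.pkl","rb"))
P=plane(c,[(240,78),(406,78),(385,222.5),(267,222.5)],32); print(P.round(1)); print("centre",P.mean(0).round(1), [np.linalg.norm(P[i]-P[(i+1)%4]).round(1) for i in range(4)])
h=cv2.cvtColor(p,cv2.COLOR_RGB2HSV)
m=((h[...,0]<8)|(h[...,0]>172))&(h[...,1]>150); m[:, :230]=0; m[:,420:]=0; m[:220]=0
v,u=np.nonzero(m); dd=d[v,u]; Q=world(c,np.c_[u,v],dd); ok=(dd>50)&(dd<300);Q=Q[ok]; print("z range",np.percentile(Q[:,2],[0.5,50,99.5]).round(1),"x",Q[:,0].min(),Q[:,0].max(),"y",Q[:,1].min(),Q[:,1].max())
ztop=np.percentile(Q[:,2],98); top=Q[Q[:,2]>ztop-3]; 
A=np.c_[top[:,:2],np.ones(len(top))]; co=np.linalg.lstsq(A,top[:,2],rcond=None)[0]; print("top plane tilt deg",np.degrees(co[:2]).round(2))
E_=cv2.fitEllipse; 
(cx,cy),r=cv2.minEnclosingCircle(top[:,:2].astype(np.float32)); print("roll centre",cx,cy,"r",r,"ztop",np.median(top[:,2]), "tcp",e)
```

```text
[[565.3 175.2  32. ]
 [548.9 242.2  32. ]
 [635.4 264.8  32. ]
 [651.7 198.3  32. ]]
centre [600.3 220.1  32. ] [np.float64(69.0), np.float64(89.4), np.float64(68.5), np.float64(89.5)]
z range [104.3 122.7 128.8] x 572.4676048154545 704.8502473588574 y 187.12528980825005 248.59776010707222
top plane tilt deg [0.06 0.12]
roll centre 597.2626953125 219.4306640625 r 33.43694305419922 ztop 127.96774808281533 tcp [607.36501016 220.82433442 109.58378534]
```

Run:
```python
from h import *
import pickle
c,p,d,e=pickle.load(open("w22.pkl","rb"))
T=plane(c,[(243.5,338),(404.5,338),(324,374)],128);print(T.round(1))
# near/far rim on the plane by eye: lower rim row 374; upper rim row 304
N=plane(c,[(324,374),(324,304)],128);print(N.round(1),np.linalg.norm(N[0]-N[1]),N.mean(0)); 
a=np.radians(13.7);h=np.array([np.cos(a),np.sin(a),0]);print("fwd offset from tcp",(N.mean(0)-e)@h,"lat",(N.mean(0)-e)@np.array([-h[1],h[0],0]))
Cs=(C+np.array([600.3,220.1]))/2; print(Cs)
```

```text
[[603.9 192.7 128. ]
 [590.8 245.4 128. ]
 [628.3 226.7 128. ]]
[[628.3 226.7 128. ]
 [575.6 213.7 128. ]] 54.317954218763866 [601.94821353 220.19250535 128.        ]
fwd offset from tcp -5.412325221751839 lat 0.6690510944425584
[599.9 219.9]
```

Run:
```python
from h import *
for z in(44,40,38,36.5): go([606.8,221.4,z],toolR(13.7,35))
```

```text
linear [0.179, 0.1271, 0.0034] rot [-0.0013, -0.0011, -0.0003] rows>=1.6
linear [0.1899, 0.1348, 0.0034] rot [-0.0013, -0.0011, -0.0003] rows>=1.7
linear [0.1954, 0.1386, 0.0034] rot [-0.0013, -0.0011, -0.0003] rows>=1.7
linear [0.1995, 0.1414, 0.0034] rot [-0.0013, -0.0011, -0.0003] rows>=1.8
```

```bash
python3 -m jog '[{"linear":[0.02,0.014,0.001],"rotation":[0,0,0],"grip":50},{"linear":[0.05,0.035,0.002],"rotation":[0,0,0],"grip":50},{"linear":[0.08,0.057,0.003],"rotation":[0,0,0],"grip":50},{"linear":[0.11,0.078,0.003],"rotation":[0,0,0],"grip":50},{"linear":[0.14,0.099,0.003],"rotation":[0,0,0],"grip":50},{"linear":[0.16,0.114,0.003],"rotation":[0,0,0],"grip":50},{"linear":[0.172,0.122,0.003],"rotation":[0,0,0],"grip":50},{"linear":[0.179,0.127,0.003],"rotation":[0,0,0],"grip":50},{"linear":[0.179,0.127,0.003],"rotation":[0,0,0],"grip":50}]'
python3 - <<'E'
from h import *
st()
for z in(42,40,39,38,36.5): go([606.8,221.4,z],toolR(13.7,35))
p,d=capture("wrist");cv2.imwrite("pics/w23.png",p[:,:,::-1])
p,d=capture("side");cv2.imwrite("pics/s23.png",cv2.resize(p[320:440,220:380,::-1],(800,600)))
E
```

```text
time_s: 23.32
eef_pos: [606.8, 220.9, 43.6]
ee_rot: [-0.584, 0.661, -0.25, -0.399]
force: [-0.0, -0.4, -0.6]
grip_width: 0.655
t23.32 pos [606.8 220.9  43.6] F [-0.  -0.4 -0.6] T [-0.07  0.37 -0.03] w 0.655 q [ 0.15  0.58  1.8   0.33  0.16 -1.97]
linear [0.0046, 0.0028, 0.0017] rot [-0.0025, -0.0018, -0.0013] rows>=0.0
linear [0.0101, 0.0066, 0.0017] rot [-0.0025, -0.0018, -0.0013] rows>=0.1
linear [0.0128, 0.0085, 0.0017] rot [-0.0025, -0.0018, -0.0013] rows>=0.1
linear [0.0156, 0.0104, 0.0017] rot [-0.0025, -0.0018, -0.0013] rows>=0.1
linear [0.0196, 0.0133, 0.0017] rot [-0.0025, -0.0018, -0.0013] rows>=0.2
```

View pics/w23.png

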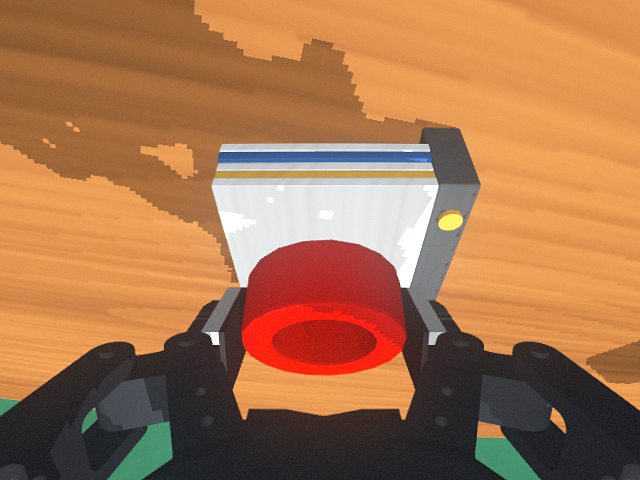

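View pics/s23.png

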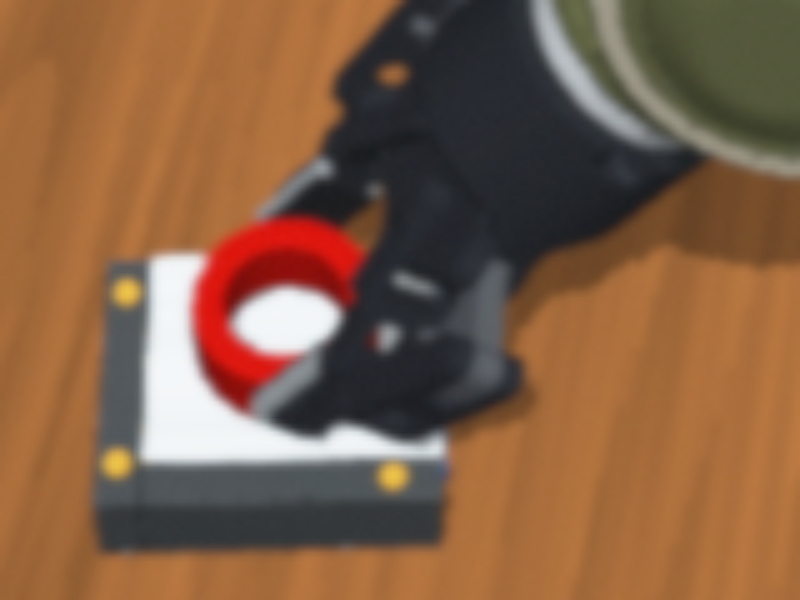

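```bash
python3 -m jog '[{"linear":[0.003,0.002,0.001],"rotation":[0,0,0],"grip":50},{"linear":[0.006,0.004,0.0015],"rotation":[0,0,0],"grip":50},{"linear":[0.009,0.006,0.0015],"rotation":[0,0,0],"grip":50},{"linear":[0.011,0.0075,0.0015],"rotation":[0,0,0],"grip":50},{"linear":[0.0125,0.008,0.0015],"rotation":[0,0,0],"grip":50},{"linear":[0.0125,0.0085,0.0015],"rotation":[0,0,0],"grip":50}]'
python3 - <<'E'
from h import *
st()
E
```

```text
time_s: 23.92
eef_pos: [607.1, 221.6, 39.8]
ee_rot: [-0.584, 0.662, -0.25, -0.398]
force: [-0.3, 0.2, 0.1]
grip_width: 0.654
t23.92 pos [607.1 221.6  39.8] F [-0.3  0.2  0.1] T [-0.06  0.34  0.06] w 0.654 q [ 0.15  0.59  1.8   0.35  0.15 -1.99]
```

```bash
python3 -m jog '[{"linear":[0.001,0.001,0],"rotation":[0,0,0],"grip":50},{"linear":[0.002,0.0015,0],"rotation":[0,0,0],"grip":50},{"linear":[0.003,0.002,0],"rotation":[0,0,0],"grip":50},{"linear":[0.0035,0.0025,0],"rotation":[0,0,0],"grip":50},{"linear":[0.0035,0.0025,0],"rotation":[0,0,0],"grip":50}]'
python3 -m jog '[{"linear":[0.001,0.0005,0],"rotation":[0,0,0],"grip":50},{"linear":[0.0015,0.001,0],"rotation":[0,0,0],"grip":50},{"linear":[0.002,0.0015,0],"rotation":[0,0,0],"grip":50},{"linear":[0.002,0.0015,0],"rotation":[0,0,0],"grip":50}]'
python3 - <<'E'
from h import *
st()
E
```

```text
time_s: 24.33
eef_pos: [607.1, 221.6, 38.5]
ee_rot: [-0.584, 0.662, -0.25, -0.399]
force: [-0.1, -1.0, -0.7]
grip_width: 0.656
time_s: 24.67
eef_pos: [607.2, 221.6, 38.2]
ee_rot: [-0.584, 0.662, -0.249, -0.398]
force: [-3.2, -0.1, 4.4]
grip_width: 0.651
t24.67 pos [607.2 221.6  38.2] F [-3.2 -0.1  4.4] T [-0.03  0.26  0.  ] w 0.651 q [ 0.15  0.59  1.8   0.36  0.15 -2.  ]
```

```bash
python3 -m jog '[{"linear":[0,0,0],"rotation":[0,0,0],"grip":57},{"linear":[0,0,0],"rotation":[0,0,0],"grip":60},{"linear":[0,0,0],"rotation":[0,0,0],"grip":66},{"linear":[0,0,0],"rotation":[0,0,0],"grip":75},{"linear":[0,0,0],"rotation":[0,0,0],"grip":85},{"linear":[0,0,0],"rotation":[0,0,0],"grip":85},{"linear":[0,0,0],"rotation":[0,0,0],"grip":85}]'
python3 - <<'E'
from h import *
st();p,d=capture("wrist");cv2.imwrite("pics/w24.png",p[:,:,::-1])
p,d=capture("side");cv2.imwrite("pics/s24.png",cv2.resize(p[320:440,220:380,::-1],(800,600)))
E
```

```text
time_s: 25.25
eef_pos: [607.2, 221.6, 38.2]
ee_rot: [-0.584, 0.662, -0.249, -0.398]
force: [0.4, -0.3, 0.7]
grip_width: 0.998
t25.25 pos [607.2 221.6  38.2] F [ 0.4 -0.3  0.7] T [-0.04  0.25 -0.02] w 0.998 q [ 0.15  0.59  1.8   0.36  0.15 -2.  ]
```

View pics/w24.png

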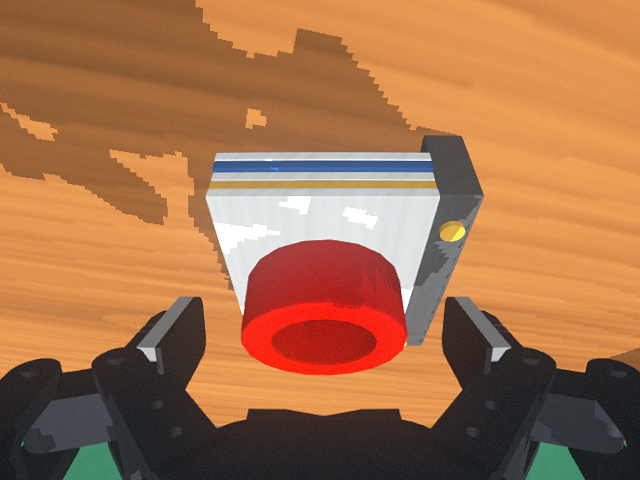

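View pics/s24.png

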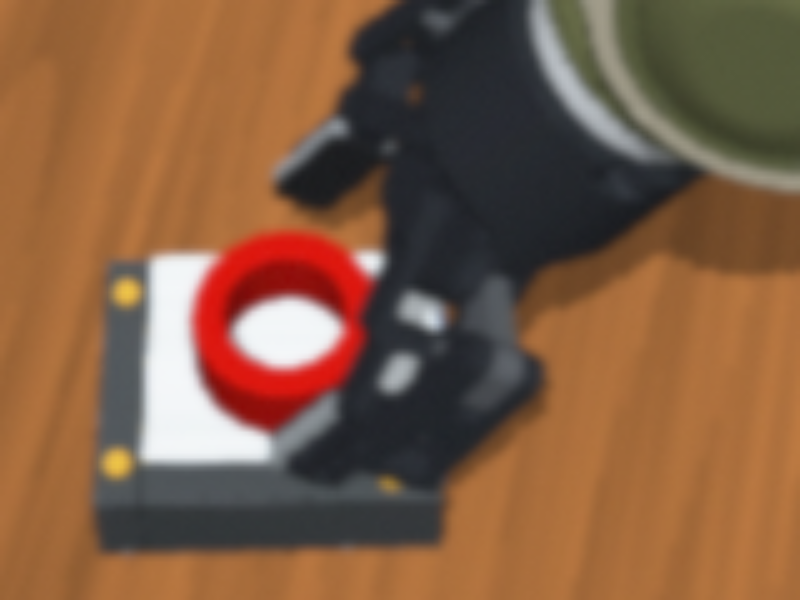

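```bash
python3 -m jog '[{"linear":[-0.02,0,0],"rotation":[0,0,0],"grip":85},{"linear":[-0.05,0,0],"rotation":[0,0,0],"grip":85},{"linear":[-0.1,0,0],"rotation":[0,0,0],"grip":85},{"linear":[-0.17,0,0],"rotation":[0,0,0],"grip":85},{"linear":[-0.26,0,0],"rotation":[0,0,0],"grip":85},{"linear":[-0.35,0,0],"rotation":[0,0,0],"grip":85},{"linear":[-0.45,0,0],"rotation":[0,0,0],"grip":85},{"linear":[-0.5,0,0],"rotation":[0,0,0],"grip":85},{"linear":[-0.5,0,0],"rotation":[0,0,0],"grip":85},{"linear":[-0.5,0,0],"rotation":[0,0,0],"grip":85}]'
python3 - <<'E'
from h import *
st();c=calibration("wrist");p,d=capture("wrist");cv2.imwrite("pics/w25.png",p[:,:,::-1])
import pickle;pickle.dump((c,p,d),open("w25.pkl","wb"))
p,d=capture("side");cv2.imwrite("pics/s25.png",cv2.resize(p[360:450,220:340,::-1],(800,600),interpolation=cv2.INTER_CUBIC))
p,d=capture("top");cv2.imwrite("pics/t25.png",p[:,:,::-1])
E
```

```text
time_s: 26.18
eef_pos: [523.4, 201.3, 161.9]
ee_rot: [-0.585, 0.662, -0.249, -0.398]
force: [-0.3, 0.3, -0.2]
grip_width: 0.996
t26.18 pos [523.4 201.3 161.9] F [-0.3  0.3 -0.2] T [-0.05  0.29  0.02] w 0.996 q [ 0.13  0.22  1.96  0.18  0.36 -1.83]
```

View pics/w25.png

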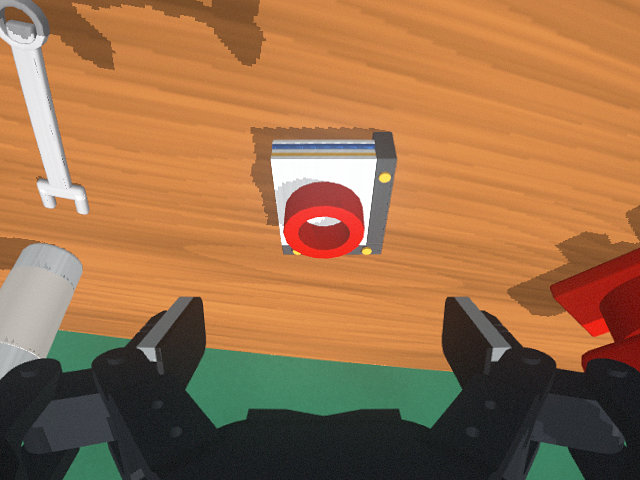

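View pics/s25.png

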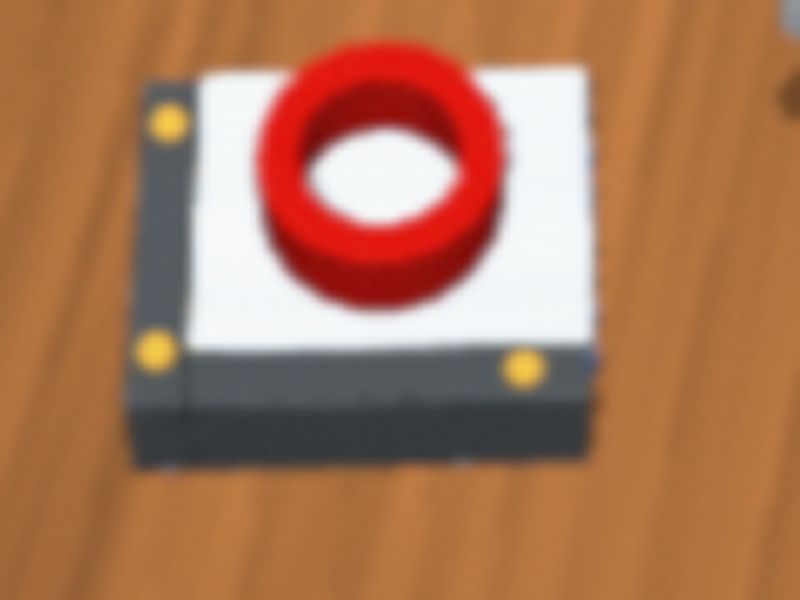

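View pics/t25.png

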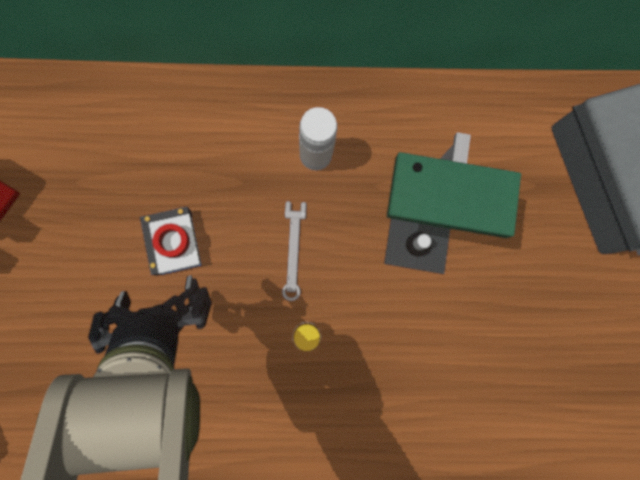

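Run:
```python
from h import *
import pickle
p=cv2.imread("pics/w24.png");cv2.imwrite("pics/c24.png",cv2.resize(p[140:210,195:295],(800,560),interpolation=cv2.INTER_NEAREST))
c=calibration("side"); r=plane(c,[(276.8,382.5)],57); b=plane(c,[(220+200/6.667-.5,360+73/6.667-.5),(220+585/6.667-.5,360+67/6.667-.5),(220+592/6.667-.5,360+345/6.667-.5),(220+188/6.667-.5,360+350/6.667-.5)],32)
print("side roll",r.round(1),"stack",b.round(1).tolist(),b.mean(0).round(1))
c,p,d=pickle.load(open("w25.pkl","rb")); 
P=plane(c,[(271,157.5),(375,157.5)],32);a=np.radians(13.7);h=np.array([np.cos(a),np.sin(a),0]); print("stack from near edge",P.mean(0)+45*h,np.linalg.norm(P[0]-P[1]))
hs=cv2.cvtColor(p,cv2.COLOR_RGB2HSV)
T=plane(c,[(285,227),(364,227)],57);print(T,T.mean(0)); N=plane(c,[(324,258),(324,205)],57);print(N,N.mean(0))
```

```text
side roll [[599.9 222.6  57. ]] stack [[651.6, 196.5, 32.0], [562.9, 175.1, 32.0], [546.2, 245.1, 32.0], [634.2, 265.8, 32.0]] [598.7 220.6  32. ]
stack from near edge [599.36726822 219.05418285  32.        ] 68.26591566262766
[[601.40403471 192.47211439  57.        ]
 [588.41710244 245.56830126  57.        ]] [594.91056857 219.02020783  57.        ]
[[629.61851727 227.12955734  57.        ]
 [573.95265227 213.56177157  57.        ]] [601.78558477 220.34566446  57.        ]
```

View pics/c24.png

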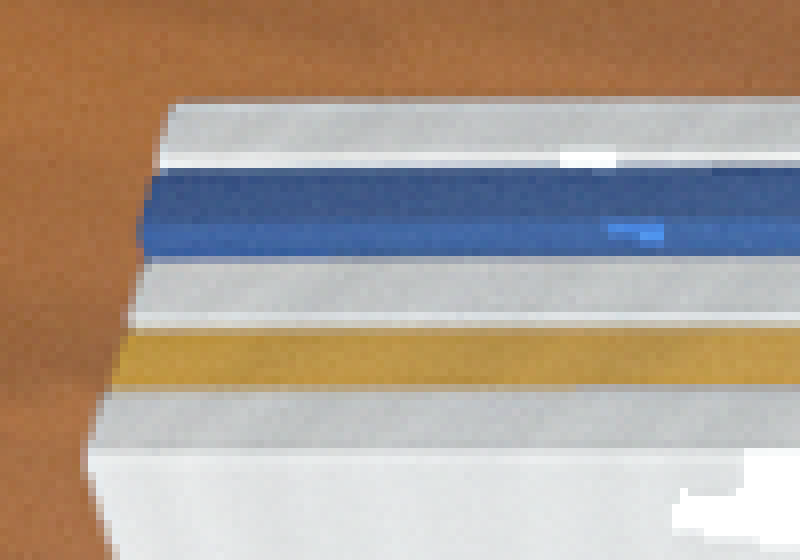

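Run:
```python
from h import *
import pickle
p=cv2.imread("pics/w22.png");cv2.imwrite("pics/c22.png",cv2.resize(p[45:95,230:300],(800,571),interpolation=cv2.INTER_NEAREST))
c,p,d,e=pickle.load(open("w22.pkl","rb"))
print(p[48:84,330].tolist())
# expected rows for a flush stack at col 330: project near edge at each height
for z in(12,16,20,24,28,32):
    print(z,proj(c,[J(-45,0,z)]).round(1),proj(c,[J(-46,0,z)]).round(1))
```

```text
[[117, 79, 51], [112, 75, 48], [112, 75, 43], [113, 78, 50], [107, 67, 34], [143, 143, 144], [141, 145, 144], [138, 140, 139], [143, 145, 146], [150, 150, 148], [41, 61, 98], [46, 63, 99], [55, 70, 102], [54, 78, 123], [60, 104, 173], [63, 102, 164], [63, 81, 113], [113, 121, 128], [146, 148, 146], [145, 145, 147], [160, 163, 166], [150, 137, 119], [135, 107, 53], [138, 106, 50], [125, 101, 56], [136, 135, 132], [142, 145, 147], [141, 145, 143], [132, 136, 136], [237, 240, 240], [242, 244, 244], [239, 242, 243], [240, 243, 243], [239, 241, 242], [239, 243, 243], [240, 241, 243]]
12 [[324.5  52.9]] [[324.5  50.8]]
16 [[324.5  57. ]] [[324.5  54.8]]
20 [[324.5  61.3]] [[324.5  59.1]]
24 [[324.5  65.6]] [[324.5  63.4]]
28 [[324.5  70.1]] [[324.5  67.9]]
32 [[324.5  74.8]] [[324.5  72.5]]
```

View pics/c22.png

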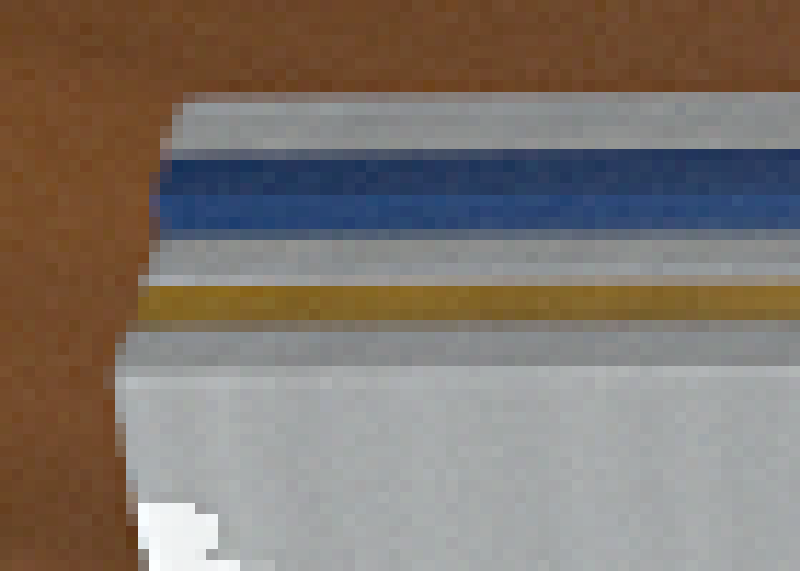

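Run:
```python
from h import *
go(J(-90,-1,90),toolR(YAW,3))
```

```text
linear [0.1688, 0.1658, -0.0037] rot [-0.0027, -0.001, 1.1167] rows>=4.5
```

```bash
python3 -m jog '[{"linear":[0,0,0],"rotation":[0,0,0.25],"grip":60},{"linear":[0.04,0.04,0],"rotation":[0,0,0.5],"grip":40},{"linear":[0.08,0.08,0],"rotation":[0,0,0.75],"grip":30},{"linear":[0.12,0.12,-0.003],"rotation":[-0.002,0,1],"grip":30},{"linear":[0.169,0.166,-0.004],"rotation":[-0.003,-0.001,1],"grip":30},{"linear":[0.169,0.166,-0.004],"rotation":[-0.003,-0.001,1],"grip":30}]' 30
python3 - <<'E'
from h import *
st()
p,d=capture("wrist");cv2.imwrite("pics/w26.png",p[:,:,::-1])
go(J(-76,-1,4),toolR(YAW,3));go(J(-58,-1,4),toolR(YAW,3))
E
```

```text
time_s: 26.83
eef_pos: [510.8, 197.0, 85.2]
ee_rot: [-0.465, 0.578, -0.408, -0.533]
force: [-1.8, -0.4, -0.7]
grip_width: 0.352
t26.83 pos [510.8 197.   85.2] F [-1.8 -0.4 -0.7] T [0.01 0.1  0.  ] w 0.352 q [ 0.15  0.47  1.69  0.01  0.88 -1.67]
linear [0.2812, -0.0208, -0.0002] rot [0.0, 0.0009, 0.1066] rows>=2.0
linear [0.2875, -0.0804, -0.0002] rot [0.0, 0.0009, 0.1066] rows>=2.1
```

View pics/w26.png

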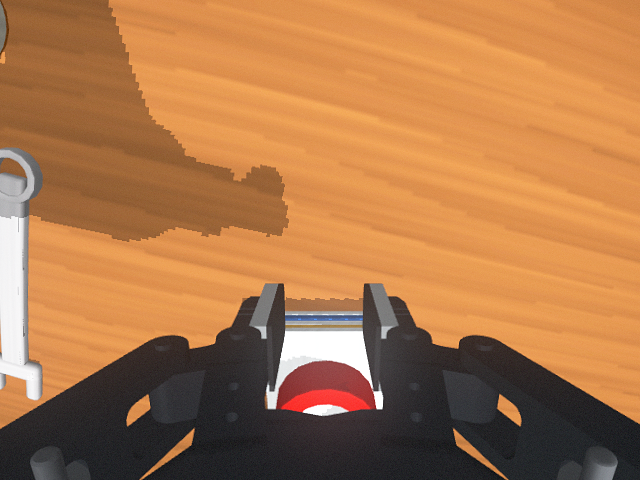

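```bash
python3 -m jog '[{"linear":[0.1,-0.01,0],"rotation":[0,0,0.1],"grip":30},{"linear":[0.2,-0.02,0],"rotation":[0,0,0.106],"grip":30},{"linear":[0.26,-0.02,0],"rotation":[0,0,0.106],"grip":30},{"linear":[0.281,-0.021,0],"rotation":[0,0,0.106],"grip":30},{"linear":[0.281,-0.021,0],"rotation":[0,0,0.106],"grip":30},{"linear":[0.283,-0.035,0],"rotation":[0,0,0.106],"grip":30},{"linear":[0.284,-0.05,0],"rotation":[0,0,0.106],"grip":30},{"linear":[0.285,-0.06,0],"rotation":[0,0,0.106],"grip":30},{"linear":[0.286,-0.07,0],"rotation":[0,0,0.106],"grip":30},{"linear":[0.287,-0.076,0],"rotation":[0,0,0.106],"grip":30},{"linear":[0.2875,-0.08,0],"rotation":[0,0,0.106],"grip":30},{"linear":[0.2875,-0.08,0],"rotation":[0,0,0.106],"grip":30}]'
python3 - <<'E'
from h import *
print(inJ(sense()["eef_pos"]));st();go(J(-55.5,-1,4),toolR(YAW,3))
E
```

```text
time_s: 27.88
eef_pos: [543.5, 205.0, 4.1]
ee_rot: [-0.451, 0.567, -0.422, -0.544]
force: [0.5, 0.2, 0.1]
grip_width: 0.348
[-57.90173722  -0.98882135]
t27.88 pos [543.5 205.    4.1] F [0.5 0.2 0.1] T [ 0.01  0.02 -0.04] w 0.348 q [ 0.16  0.68  1.59  0.01  0.82 -1.66]
linear [0.0008, -0.008, -0.0] rot [0.0001, 0.0008, 0.0011] rows>=0.1
```

```bash
python3 -m jog '[{"linear":[0,-0.002,0],"rotation":[0,0,0],"grip":30},{"linear":[0,-0.004,0],"rotation":[0,0,0],"grip":30},{"linear":[0.001,-0.006,0],"rotation":[0,0,0],"grip":30},{"linear":[0.001,-0.008,0],"rotation":[0,0,0],"grip":30},{"linear":[0.001,-0.008,0],"rotation":[0,0,0],"grip":30}]'
python3 - <<'E'
from h import *
print(inJ(sense()["eef_pos"]));st()
E
```

```text
time_s: 28.3
eef_pos: [545.6, 205.5, 3.9]
ee_rot: [-0.451, 0.567, -0.422, -0.545]
force: [-1.5, -0.6, 0.4]
grip_width: 0.351
[-55.74382426  -0.9790256 ]
t28.30 pos [545.6 205.5   3.9] F [-1.5 -0.6  0.4] T [-0.07  0.32 -0.04] w 0.351 q [ 0.16  0.68  1.58  0.01  0.83 -1.66]
```

```bash
python3 -m jog '[{"linear":[0,-0.002,0],"rotation":[0,0,0],"grip":30},{"linear":[0,-0.004,0],"rotation":[0,0,0],"grip":30},{"linear":[0,-0.006,0],"rotation":[0,0,0],"grip":30},{"linear":[0,-0.007,0],"rotation":[0,0,0],"grip":30},{"linear":[0,-0.007,0],"rotation":[0,0,0],"grip":30}]'
python3 - <<'E'
from h import *
print(inJ(sense()["eef_pos"]));st()
E
```

```text
time_s: 28.72
eef_pos: [545.7, 205.6, 3.7]
ee_rot: [-0.45, 0.566, -0.423, -0.546]
force: [-10.4, -3.8, 8.0]
grip_width: 0.352
[-55.56538961  -0.94643826]
t28.72 pos [545.7 205.6   3.7] F [-10.4  -3.8   8. ] T [-0.68  1.69 -0.04] w 0.352 q [ 0.16  0.68  1.58  0.01  0.84 -1.66]
```

```bash
python3 -m jog '[{"linear":[0,-0.004,0],"rotation":[0,0,0],"grip":30},{"linear":[0,-0.008,0],"rotation":[0,0,0],"grip":30},{"linear":[0,-0.01,0],"rotation":[0,0,0],"grip":30},{"linear":[0,-0.01,0],"rotation":[0,0,0],"grip":30}]'
python3 -m jog '[{"linear":[0,0.01,0],"rotation":[0,0,0],"grip":30},{"linear":[0,0.04,0],"rotation":[0,0,0],"grip":30},{"linear":[0,0.1,0],"rotation":[0,0,0],"grip":30},{"linear":[-0.1,0.12,0],"rotation":[0,0,-0.1],"grip":40},{"linear":[-0.2,0.16,0],"rotation":[0,0,-0.3],"grip":60},{"linear":[-0.25,0.2,0],"rotation":[0,0,-0.5],"grip":85},{"linear":[-0.25,0.2,0],"rotation":[0,0,-0.75],"grip":85},{"linear":[-0.25,0.2,0],"rotation":[0,0,-1],"grip":85},{"linear":[-0.25,0.2,0],"rotation":[0,0,-1],"grip":85}]'
python3 - <<'E'
from h import *
import pickle
st();c=calibration("wrist");p,d=capture("wrist");cv2.imwrite("pics/w27.png",p[:,:,::-1]);pickle.dump((c,p,d),open("w27.pkl","wb"))
E
```

```text
time_s: 29.05
eef_pos: [546.0, 205.8, 3.5]
ee_rot: [-0.447, 0.565, -0.425, -0.548]
force: [-15.2, -6.0, 11.5]
grip_width: 0.355
time_s: 29.8
eef_pos: [482.2, 190.2, 75.2]
ee_rot: [-0.569, 0.653, -0.272, -0.419]
force: [-0.1, -0.3, -1.1]
grip_width: 0.995
t29.80 pos [482.2 190.2  75.2] F [-0.1 -0.3 -1.1] T [-0.06  0.28  0.02] w 0.995 q [ 0.12  0.32  2.1   0.33  0.2  -2.  ]
```

View pics/w27.png

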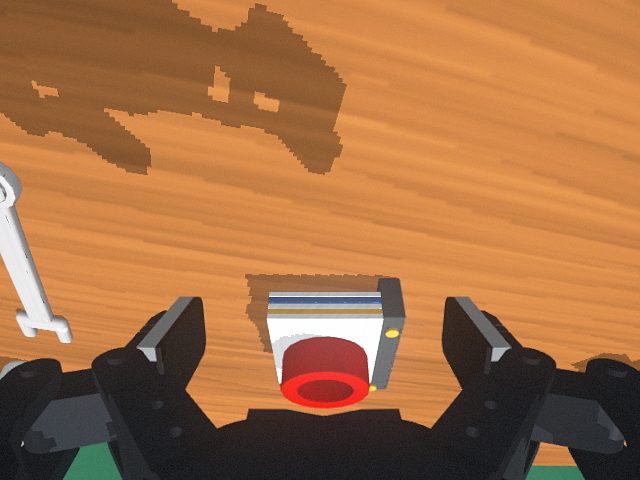

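Run:
```python
from h import *
p=cv2.imread("pics/w27.png");cv2.imwrite("pics/c27.png",cv2.resize(p[280:350,255:355],(800,560),interpolation=cv2.INTER_NEAREST))
go(AP(0,-15,80,13.7,35,C),toolR(13.7,35))
```

```text
linear [0.1656, -0.3079, 0.0025] rot [-0.0003, 0.0023, -0.1482] rows>=2.5
```

View pics/c27.png

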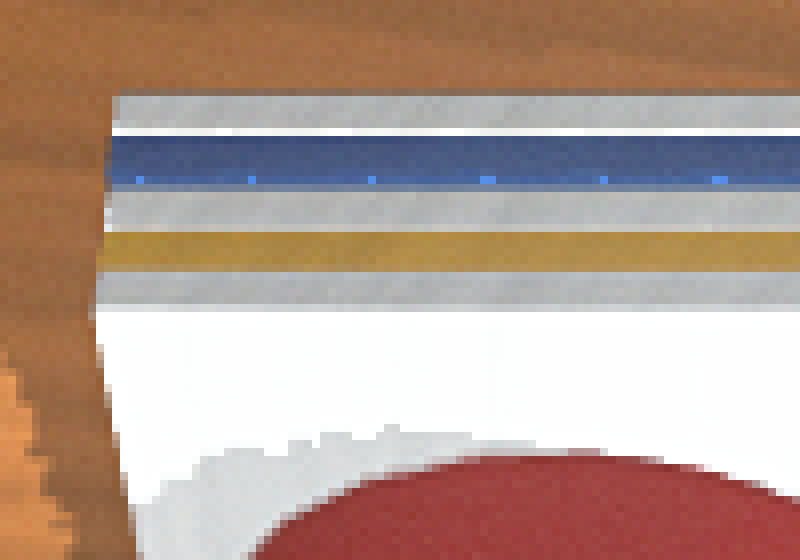

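```bash
python3 -m jog '[{"linear":[0,-0.05,0],"rotation":[0,0,-0.07],"grip":85},{"linear":[0.02,-0.12,0],"rotation":[0,0,-0.14],"grip":85},{"linear":[0.06,-0.2,0.002],"rotation":[0,0,-0.148],"grip":85},{"linear":[0.11,-0.26,0.002],"rotation":[0,0.002,-0.148],"grip":85},{"linear":[0.15,-0.3,0.002],"rotation":[0,0.002,-0.148],"grip":85},{"linear":[0.165,-0.308,0.002],"rotation":[0,0.002,-0.148],"grip":85},{"linear":[0.165,-0.308,0.002],"rotation":[0,0.002,-0.148],"grip":85}]'
python3 - <<'E'
from h import *
import pickle
st();c=calibration("wrist");p,d=capture("wrist");cv2.imwrite("pics/w28.png",p[:,:,::-1]);pickle.dump((c,p,d),open("w28.pkl","wb"))
o=proj(c,[J(-45,0,32)])[0];print(o, proj(c,[J(-46,0,32)])[0])
for z in(12,16,20,24,28,32): print(z,proj(c,[J(-45,-35,z),J(-45,0,z)]).round(1).tolist())
u,v=int(o[0]),int(o[1]);l=proj(c,[J(-45,-35,24)])[0]
x0,y0=int(l[0])-12,int(l[1])-35
cv2.imwrite("pics/c28.png",cv2.resize(p[y0:y0+70,x0:x0+100,::-1],(800,560),interpolation=cv2.INTER_NEAREST)); print(x0,y0)
E
```

```text
time_s: 30.43
eef_pos: [585.8, 216.2, 79.5]
ee_rot: [-0.583, 0.661, -0.25, -0.4]
force: [-0.6, 0.4, -0.7]
grip_width: 0.998
t30.43 pos [585.8 216.2  79.5] F [-0.6  0.4 -0.7] T [-0.06  0.26  0.05] w 0.998 q [ 0.14  0.48  1.85  0.26  0.21 -1.91]
[324.31044776 162.73134533] [324.3156676  160.77714684]
12 [[244.2, 133.6], [324.3, 133.4]]
16 [[243.0, 139.1], [324.3, 138.9]]
20 [[241.7, 144.8], [324.3, 144.5]]
24 [[240.4, 150.6], [324.3, 150.4]]
28 [[239.1, 156.7], [324.3, 156.5]]
32 [[237.7, 162.9], [324.3, 162.7]]
228 115
```

View pics/c28.png

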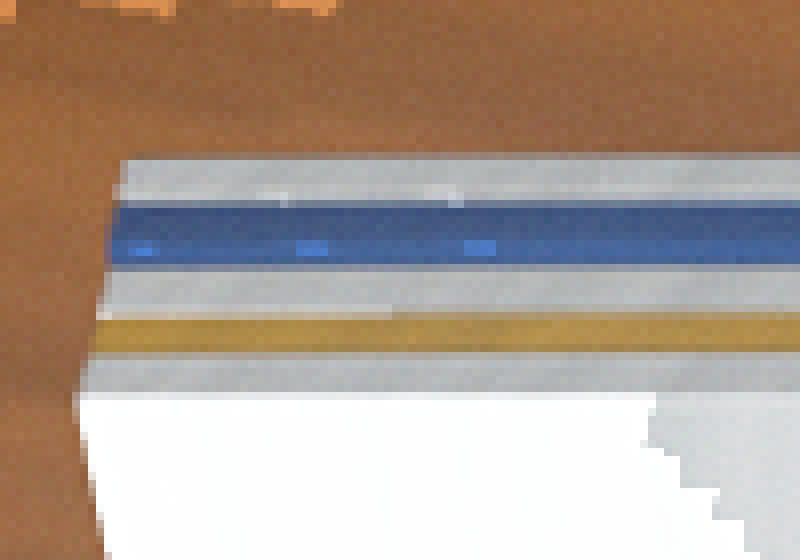

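View pics/w28.png

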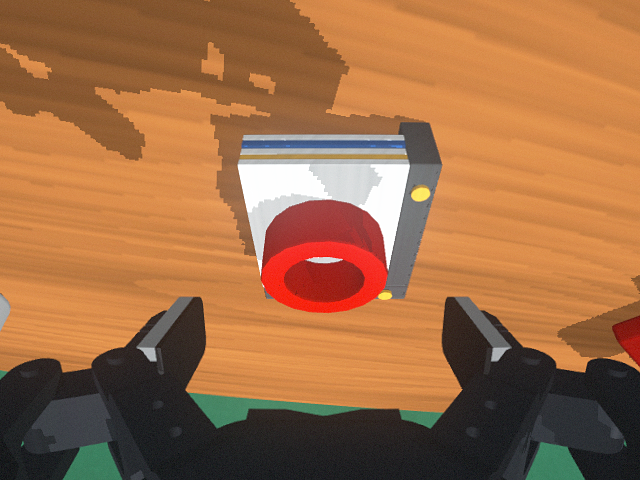

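```bash
python3 -m jog '[{"linear":[-0.03,0.06,0],"rotation":[0,0,0.1],"grip":85},{"linear":[-0.05,0.14,0],"rotation":[0,0,0.3],"grip":60},{"linear":[-0.04,0.22,0],"rotation":[0,0,0.5],"grip":40},{"linear":[-0.03,0.3,0],"rotation":[0,0,0.75],"grip":30},{"linear":[0,0.36,0],"rotation":[0,0,1],"grip":30},{"linear":[0,0.36,0],"rotation":[0,0,1],"grip":30}]'
python3 - <<'E'
from h import *
st();print(inJ(sense()["eef_pos"]))
go(J(-76,-1,6),toolR(YAW,4));go(J(-57,-1,6),toolR(YAW,4))
E
```

```text
time_s: 30.98
eef_pos: [498.0, 194.6, 16.5]
ee_rot: [-0.464, 0.577, -0.408, -0.533]
force: [0.5, 0.3, -0.2]
grip_width: 0.353
t30.98 pos [498.  194.6  16.5] F [ 0.5  0.3 -0.2] T [0.04 0.05 0.04] w 0.353 q [ 0.15  0.56  1.77  0.01  0.71 -1.67]
[-104.58295269   -0.34855148]
linear [0.0444, -0.0913, -0.0021] rot [-0.0007, -0.0003, 0.0619] rows>=0.7
linear [0.0507, -0.1543, -0.0021] rot [-0.0007, -0.0003, 0.0619] rows>=1.2
```

```bash
python3 -m jog '[{"linear":[0.03,-0.04,-0.002],"rotation":[0,0,0.06],"grip":30},{"linear":[0.044,-0.09,-0.002],"rotation":[0,0,0.062],"grip":30},{"linear":[0.046,-0.11,-0.002],"rotation":[0,0,0.062],"grip":30},{"linear":[0.048,-0.13,-0.002],"rotation":[0,0,0.062],"grip":30},{"linear":[0.049,-0.143,-0.002],"rotation":[0,0,0.062],"grip":30},{"linear":[0.05,-0.15,-0.002],"rotation":[0,0,0.062],"grip":30},{"linear":[0.05,-0.154,-0.002],"rotation":[0,0,0.062],"grip":30},{"linear":[0.05,-0.154,-0.002],"rotation":[0,0,0.062],"grip":30}]'
python3 -m jog '[{"linear":[0,-0.003,0],"rotation":[0,0,0],"grip":30},{"linear":[-0.001,-0.006,0],"rotation":[0,0,0],"grip":30},{"linear":[-0.002,-0.009,0],"rotation":[0,0,0],"grip":30},{"linear":[-0.003,-0.012,0],"rotation":[0,0,0],"grip":30},{"linear":[-0.003,-0.012,0],"rotation":[0,0,0],"grip":30}]'
python3 - <<'E'
from h import *
st();print(inJ(sense()["eef_pos"]))
E
```

```text
time_s: 31.65
eef_pos: [544.2, 205.2, 6.5]
ee_rot: [-0.456, 0.571, -0.417, -0.54]
force: [-1.8, 0.4, -0.0]
grip_width: 0.353
time_s: 32.07
eef_pos: [547.1, 206.0, 7.3]
ee_rot: [-0.456, 0.571, -0.418, -0.541]
force: [-2.5, -0.5, -1.6]
grip_width: 0.353
t32.07 pos [547.1 206.    7.3] F [-2.5 -0.5 -1.6] T [-0.16  0.61 -0.01] w 0.353 q [ 0.16  0.67  1.59  0.01  0.81 -1.66]
[-54.18396883  -0.89362726]
```

```bash
python3 -m jog '[{"linear":[0,-0.003,0],"rotation":[0,0,0],"grip":30},{"linear":[0,-0.005,0],"rotation":[0,0,0],"grip":30},{"linear":[-0.001,-0.008,0],"rotation":[0,0,0],"grip":30},{"linear":[-0.001,-0.008,0],"rotation":[0,0,0],"grip":30}]'
python3 - <<'E'
from h import *
st();print(inJ(sense()["eef_pos"]))
E
```

```text
time_s: 32.4
eef_pos: [547.2, 206.1, 7.1]
ee_rot: [-0.454, 0.569, -0.419, -0.542]
force: [-12.1, -5.2, 5.6]
grip_width: 0.352
t32.40 pos [547.2 206.1   7.1] F [-12.1  -5.2   5.6] T [-0.73  1.91 -0.02] w 0.352 q [ 0.16  0.67  1.58  0.01  0.82 -1.66]
[-54.04128428  -0.86065796]
```

```bash
python3 -m jog '[{"linear":[-0.002,-0.004,0],"rotation":[0,0,0],"grip":30},{"linear":[-0.004,-0.008,0],"rotation":[0,0,0],"grip":30},{"linear":[-0.005,-0.011,0],"rotation":[0,0,0],"grip":30},{"linear":[-0.005,-0.011,0],"rotation":[0,0,0],"grip":30}]'
python3 -m jog '[{"linear":[0,0.01,0],"rotation":[0,0,0],"grip":30},{"linear":[0,0.04,0],"rotation":[0,0,0],"grip":30},{"linear":[0,0.1,0],"rotation":[0,0,0],"grip":30},{"linear":[-0.1,0.12,0],"rotation":[0,0,-0.1],"grip":40},{"linear":[-0.2,0.16,0],"rotation":[0,0,-0.3],"grip":60},{"linear":[-0.25,0.2,0],"rotation":[0,0,-0.5],"grip":85},{"linear":[-0.25,0.2,0],"rotation":[0,0,-0.75],"grip":85},{"linear":[-0.25,0.2,0],"rotation":[0,0,-1],"grip":85},{"linear":[-0.25,0.2,0],"rotation":[0,0,-1],"grip":85}]'
python3 - <<'E'
from h import *
st();go(AP(0,-15,80,13.7,35,C),toolR(13.7,35))
E
```

```text
time_s: 32.73
eef_pos: [547.2, 206.1, 7.3]
ee_rot: [-0.451, 0.568, -0.422, -0.544]
force: [-13.5, -5.1, 2.1]
grip_width: 0.347
time_s: 33.48
eef_pos: [483.4, 190.3, 79.0]
ee_rot: [-0.573, 0.655, -0.267, -0.414]
force: [-0.1, -0.4, -0.4]
grip_width: 0.995
t33.48 pos [483.4 190.3  79. ] F [-0.1 -0.4 -0.4] T [-0.13  0.26  0.02] w 0.995 q [ 0.12  0.31  2.11  0.36  0.18 -2.02]
linear [0.182, -0.298, 0.0038] rot [0.0004, -0.0031, -0.1063] rows>=2.5
```

```bash
python3 -m jog '[{"linear":[0,-0.05,0],"rotation":[0,0,-0.05],"grip":85},{"linear":[0.02,-0.12,0],"rotation":[0,0,-0.1],"grip":85},{"linear":[0.07,-0.2,0.003],"rotation":[0,0,-0.106],"grip":85},{"linear":[0.12,-0.26,0.003],"rotation":[0,-0.003,-0.106],"grip":85},{"linear":[0.16,-0.29,0.004],"rotation":[0,-0.003,-0.106],"grip":85},{"linear":[0.182,-0.298,0.004],"rotation":[0,-0.003,-0.106],"grip":85},{"linear":[0.182,-0.298,0.004],"rotation":[0,-0.003,-0.106],"grip":85}]'
python3 - <<'E'
from h import *
import pickle
st();c=calibration("wrist");p,d=capture("wrist");cv2.imwrite("pics/w29.png",p[:,:,::-1]);pickle.dump((c,p,d),open("w29.pkl","wb"))
for z in(12,16,20,24,28,32): print(z,proj(c,[J(-45,-35,z),J(-45,0,z)]).round(1).tolist())
l=proj(c,[J(-45,-35,24)])[0]
x0,y0=int(l[0])-12,int(l[1])-35
cv2.imwrite("pics/c29.png",cv2.resize(p[y0:y0+70,x0:x0+100,::-1],(800,560),interpolation=cv2.INTER_NEAREST)); print(x0,y0)
E
```

```text
time_s: 34.07
eef_pos: [585.4, 216.2, 79.4]
ee_rot: [-0.584, 0.662, -0.249, -0.399]
force: [0.5, -0.1, -0.5]
grip_width: 0.996
t34.07 pos [585.4 216.2  79.4] F [ 0.5 -0.1 -0.5] T [-0.01  0.23  0.03] w 0.996 q [ 0.14  0.48  1.85  0.26  0.21 -1.91]
12 [[244.1, 134.2], [324.2, 134.0]]
16 [[242.9, 139.8], [324.2, 139.5]]
20 [[241.6, 145.5], [324.2, 145.3]]
24 [[240.3, 151.3], [324.2, 151.2]]
28 [[239.0, 157.4], [324.2, 157.2]]
32 [[237.6, 163.7], [324.2, 163.5]]
228 116
```

View pics/c29.png

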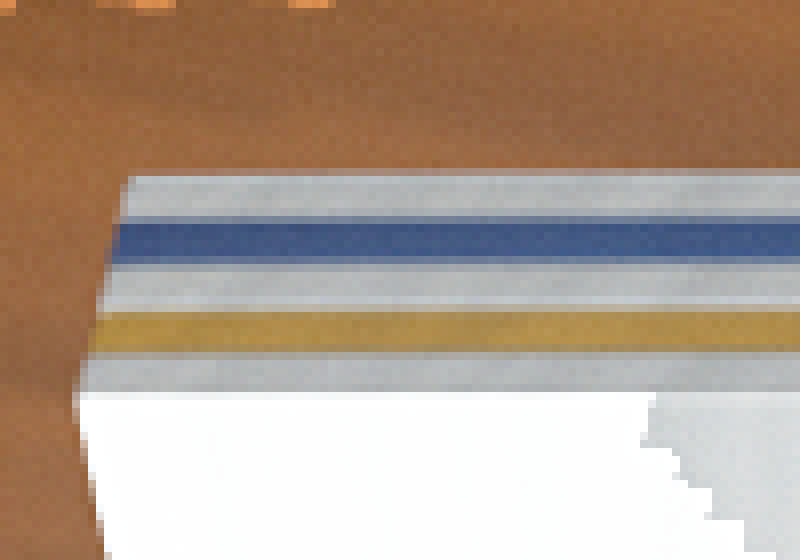

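```bash
python3 -m jog '[{"linear":[-0.05,0,0],"rotation":[0,0,0],"grip":85},{"linear":[-0.12,0,0],"rotation":[0,0,0],"grip":85},{"linear":[-0.22,0,0],"rotation":[0,0,0],"grip":85},{"linear":[-0.32,0.05,0],"rotation":[0,0,0],"grip":85},{"linear":[-0.42,0.1,0],"rotation":[0,0,0],"grip":85},{"linear":[-0.5,0.15,0],"rotation":[0,0,0],"grip":85},{"linear":[-0.5,0.15,0],"rotation":[0,0,0],"grip":85},{"linear":[-0.5,0.15,0],"rotation":[0,0,0],"grip":85}]'
python3 - <<'E'
from h import *
st()
p,d=capture("side");cv2.imwrite("pics/s30.png",cv2.resize(p[360:450,220:340,::-1],(800,600),interpolation=cv2.INTER_CUBIC))
t,d=capture("top");cv2.imwrite("pics/t30.png",cv2.resize(t[190:280,120:240,::-1],(800,600),interpolation=cv2.INTER_CUBIC))
for n,q in(("side",p),("top",t)):
    a=np.load(f"pics/{n}0c.npy").astype(int); df=np.abs(q.astype(int)-a).max(-1)
    boxes=dict(side=dict(can=(198,200,42,82),wrench=(260,282,102,36),jar=(382,275,32,42)),top=dict(can=(298,105,40,65),wrench=(283,200,25,102),jar=(290,322,34,32)))[n]
    for k,(x,y,w,h) in boxes.items(): b=df[y:y+h,x:x+w]; print(n,k,b.mean().round(1),np.percentile(b,99))
    h=cv2.cvtColor(q,cv2.COLOR_RGB2HSV)
    for nm,lo,hi in(("jar",(24,150,90),(32,255,255)),):
        for im in(q,a.astype(np.uint8)):
            m=cv2.inRange(cv2.cvtColor(im,cv2.COLOR_RGB2HSV),lo,hi);kk,l,s,ce=cv2.connectedComponentsWithStats(m);print(nm,[ce[i].round(1).tolist() for i in range(1,kk) if s[i,4]>200])
E
```

```text
time_s: 34.78
eef_pos: [464.4, 186.9, 177.8]
ee_rot: [-0.584, 0.662, -0.249, -0.398]
force: [-0.6, 0.8, -0.0]
grip_width: 0.994
t34.78 pos [464.4 186.9 177.8] F [-0.6  0.8 -0. ] T [-0.02  0.32 -0.02] w 0.994 q [ 0.11  0.06  2.1   0.2   0.38 -1.86]
side can 12.2 16.0
side wrench 13.3 16.0
side jar 85.8 217.56999999999994
jar []
jar [[397.8, 289.0]]
top can 10.3 18.0
top wrench 9.7 15.0
top jar 19.2 49.0
jar [[308.5, 336.4]]
jar [[306.2, 337.1]]
```

View pics/s30.png

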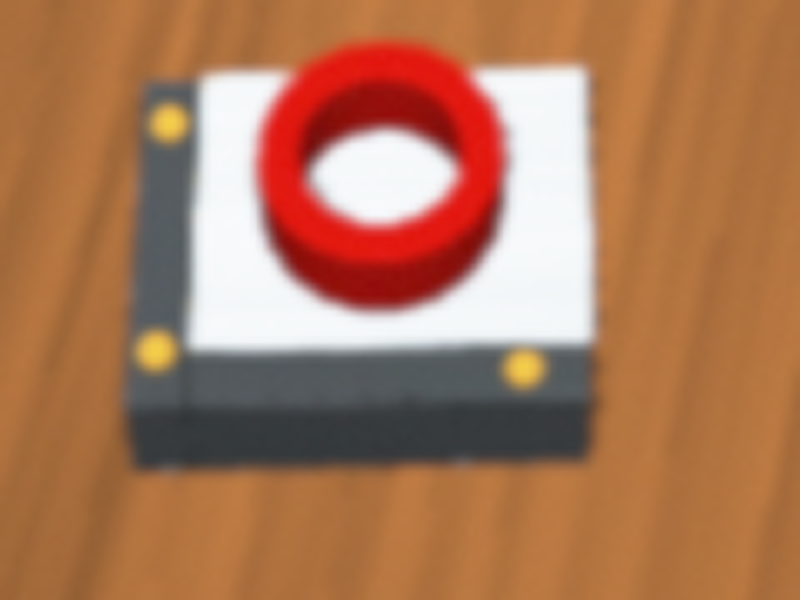

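View pics/t30.png

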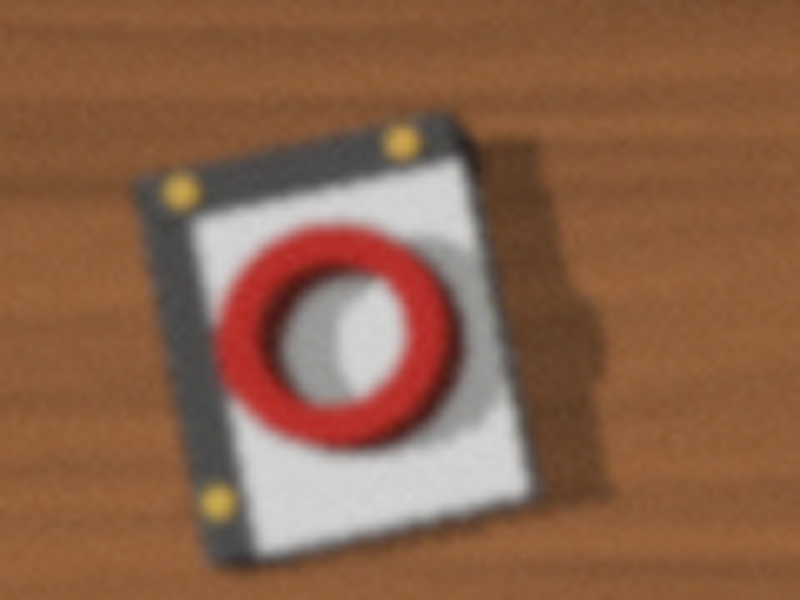

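Run:
```python
from h import *
a=np.load("pics/top0c.npy")[310:355,280:340];t,d=capture("top");b=t[310:355,280:340]
cv2.imwrite("pics/jar.png",cv2.resize(np.hstack([a,b])[:,:,::-1],(800,300),interpolation=cv2.INTER_NEAREST))
```

```text
(no output)
```

View pics/jar.png

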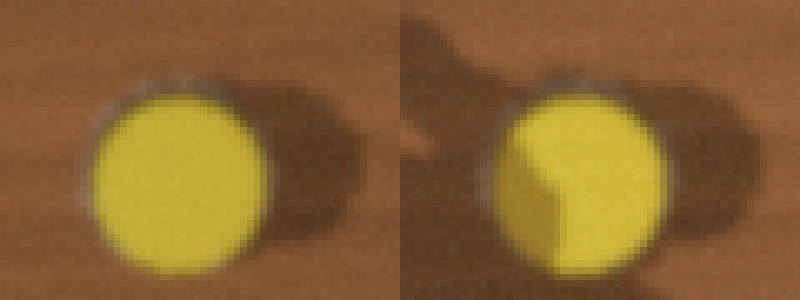

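The jar hasn't moved: the arm's shadow falls across part of its lid, which explains the 2-pixel change. I'm handing the job in.

```bash
python3 -c "
from rig import *
print(finish_job())"
```

```text
the job is handed in; nothing more can be done
None
```

The stack is squared and the roll of tape is set down flat on it, but one correction to the stack came after the roll was already in place. I handed the job in at about 35 s of the 72 s allowed.

- **Squaring:** I tapped the stack with the fingertips twice from −x and twice from −y, up to about 23 N horizontally. Next I lifted the roll off the spindle with the gripper leaned back 35°. I lowered it until contact read about 4–5 N, then let go.
- **Out of order:** a close look after the roll was down showed plates 1 and 2 still about 1 mm out on the −x side. I gave the low edge two more light taps, up to about 16 N. A tighter check before placing the roll would have caught this.
- **Stack at the end:** in the last close view from the −x side, all five plate edges form even bands with their ends in line. The top and side views show no gap at either stop.
- **Roll at the end:** it sits flat and measures about 2 mm from the stack centre in the side view. The wrist-camera estimates of its position vary by a few mm along x.
- **Bystanders:** the can and wrench look the same as at the start. In the side view the jar could not be made out in the last picture (probably the arm in the way), but in the top view its outline is unmoved.

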